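# Present a glass scale for its label check

## Task

Lift the clear dust cover off the rack of glass standards by its knob and set it down upright on the green mat. Then find the frosted end of the glass scale by its small corner notch, pinch the scale by the other, plain end so that the label and the rulings stay uncovered, draw it up out of the rack, and present it above the check sheet: label over the middle of the sheet, some 15 to 20 cm up, tipped back to about 45 degrees or flatter so that the label side faces up. Finish while still holding it there; leave the black plate in the rack and everything else on the granite where it is.

Things in the scene. Friction and masses are not known exactly. Their poses are not given: they have to be found in the camera images.
- cover: Clear open-bottomed dust cover standing over the rack, 128 x 130 mm and 70 mm high (walls and top 3 mm), 0.2 kg, with a black round knob in the middle of its top, 26 mm in diameter and 28 mm high (knob top 98 mm above the cover's underside). Origin: centre of its underside; z up through the knob.
- cover_knob (a point): Point on the axis of the cover's knob, 90 mm above the cover's underside (8 mm below the knob's top).
- rack: Fixed rack: wooden base 112 x 114 x 10 mm and two white combs, teeth up to 26 mm above the granite, holding plates on their long edge in three 7 mm slots, 36 mm apart along the rack's x, running along its y. The combs (8 mm thick) stand at y -17 and +17 mm, so the last 34 mm at each end of a plate is free down to the base. Origin: centre of its underside; may be turned any way about the vertical.
- scale: Glass plate 110 x 45 x 6 mm, 74 g, on its long edge in an outer slot, edges 10 and 55 mm above the granite. Along its x: plain clear margin (-55 to -20 mm), ruled middle, white frosted end (20 to 55 mm) with a square 9 mm notch in its upper corner. Origin: middle of its lower edge; x to the notched end, y out of the label face (the one with the orange and white label), z up to the notched edge.
- label (a point): Middle of the label, on the label face in the frosted end: 34.5 mm along the scale's x, 3 mm along its y, 19.5 mm along its z from the scale's origin. Seen from the label side with the notch on top, the notch is at the left.
- plain_end (a point): Where to pinch: middle of the scale's plain margin, mid-thickness, -38.5 mm along the scale's x and 33 mm along its z from the scale's origin (12 mm below its upper edge).
- mat: Fixed green mat, 220 x 200 mm (its x and y), 4 mm thick, where the cover goes. Origin: centre of its underside on the granite, so its top is 4 mm up.
- sheet: Fixed clipboard, 170 x 225 mm and 4 mm thick, with the white check sheet on it and a low steel clip (10 mm high) at one end. Origin: centre of its underside on the granite; z up.
- ceramic: Plain black ceramic plate, 110 x 45 x 6 mm, without notch, standing in the other outer slot of the rack, 72 mm from the scale. Leave it there. Origin: middle of its lower edge; x along its length, z up.
- vblock: Steel V-block 60 x 45 x 45 mm on the granite, to be left alone. Origin: centre of its underside.
- loupe: Standing loupe, 42 mm in diameter, 37 mm high, to be left alone. Origin: centre of its underside.
- probe_case: Grey closed case 75 x 50 x 24 mm, to be left alone. Origin: centre of its underside.
- ring0: Steel ring 48 mm across and 5 mm high lying on the granite, to be left alone. Origin: centre of its underside.
- ring1: Another such ring, to be left alone.
- ring2: Another such ring, to be left alone.
- ring3: Another such ring, to be left alone.
Not all that is in view belongs to the job. What is shaped like the cover but blue or turquoise is not meant.

How it is judged:
By the outcome, as a careful person would: the job done as asked, in the order asked, and still so for the second after the job is handed in, while the arm keeps its last pose, push and grip.
It also fails if it takes over 48 s, if anything falls off the work surface, if the arm or the gripper's body presses on something with over 40 N, if the wrist force passes 120 N, or if a joint passes its speed limit or range.

## Robot

A 6-joint arm with a two-finger parallel gripper is mounted at the origin on the work surface. World frame = base frame: x ahead of the robot, y to its left, z up, the work surface at z = 0. Lengths are in m, angles in rad, forces in N, time in s.
With the tool pointing down it reaches from about 0.375 to 0.975 m from the base axis. Payload 3.8 kg.
Tool frame: the origin (TCP) lies midway between the tips of the shut fingers; the grasp point (between the pads) lies 19 mm behind it; z points along the fingers, y is the direction in which the jaws open and shut (so a half turn about z gives the same grasp; the last joint's range is limited). The gripper opens to 85 mm and grips with 20 to 120 N. Pads are 22 mm wide; open, the fingers measure 114 mm over their backs; the gripper's body (76 mm by 85 mm) begins 54 mm behind the grasp point. The pads swing forward as they close: fully open they stand 13 mm farther back than shut.
Start: joints at [-1.309, 0.264, 1.604, -0, 1.274, -0.037], TCP at [0.199, -0.645, 0.191] pointing down, gripper open.
Joint ranges: [-2.63, 2.63], [-0.94, 2.18], [0.31, 2.57], [-1.31, 4.45], [0, 2.66], [-2.55, 2.55]. Speed limits (rad/s): [2.57, 2.57, 3.14, 3.14, 3.14, 3.14].

## Interface

Orientations are given as a rotation vector (axis times angle).
In Python, from workcell import bot gives the robot as it stands.
- The arm moves only by the tool drive_tool, never from a script. Its argument "steps" is a list of rows, each a list of 2 entries, a list of its own where there are three numbers: the shift along the tool's x, y, z in mm, then the turn about the tool's z in degrees. In form: [[[dx, dy, dz], twist], ...]. A call has 1 to 8 rows; each row shifts and turns the commanded pose from where the row before left it, along the tool's axes as they then stand; what a row does not reach is not made up. A row lasts 1/12 s, in which the tool goes at most 41.7 mm and 7.16 degrees, less where a joint would pass 70% of its speed; a pose out of reach is approached as far as the arm can. A call is refused whole if a number of a shift passes 41.7 or a number of a turn 7.16, either way. A call with a gripper value outside its range is refused whole. "jaw" is the opening, from 0 (shut) to 1 (fully open), set as the call begins (left out, the last holds). The fingers move at their own pace and stop on an object; "force" is the grip in N (left out, the last holds). Time passes only in rows, so rows that do not move let the fingers close. It gives the time, the measured TCP pose, the force and the opening at its end, in the units of the state.
- bot.read_state(): the state, without advancing time (a new reading comes with each control period).
- bot.read_camera(name): name is "scene" or "top" or "wrist"; returns the picture (400x640x3 uint8, red, green, blue); there is no depth.
- bot.camera_info(name): a dict with "fx", "fy", "cx", "cy" (pixels), "position" and "attitude" of the camera in the world. Camera axes: x right, y down, z forward; pixel columns grow to the right and rows downward; lengths in m; the calibration is good to about 2 mm. A picture is of the moment at which its call begins: read the wrist's pose just before it. camera_info takes no time and is no camera call; for the wrist camera it gives the pose at the moment of the call.
- bot.finish_job(): hands the job in, once; it reports no verdict.
The state is a dict: "time": time; "q": joint angles; "joint_vel": joint speeds; "joint_torque": joint torques, N m; "tool_pos": TCP position; "tcp_rot": TCP orientation; "wrist_force": force on the tool from outside, world axes, zero at the start; "torque": the same for the moment, N m; "width": opening from 0.0 (shut) to 1.0 (fully open).
Only numpy, scipy, OpenCV 4.12 (cv2) and the standard library are available. Lean on these libraries where they do the work, as an engineer would, in place of code of your own. Each camera call takes 0.05 s, during which the arm holds its last target.

## Working session

There is one attempt and no reset: what is moved stays moved. The work goes in short steps, Python scripts to look and compute and a tool call to move; the robot and the scene stay as the last step left them, time stands still between calls to the robot, and variables do not carry over. Pictures are saved under pics/ and viewed, and the job is handed in when it is done.

Besides the shell and the picture viewer there is one more tool, called after "Call:" as name(argument=value, ...), one argument or row to a line, values as JSON. drive_tool: Moves the arm, as the interface text tells. Its arguments: {"type":"object","properties":{"steps":{"type":"array","items":{"type":"array"}},"jaw":{"type":"number"},"force":{"type":"number"}},"required":["steps"]}

```bash
mkdir -p pics; ls; python3 - <<'E'
from workcell import bot
import cv2,numpy as np
np.set_printoptions(precision=4,suppress=True)
print(bot.read_state())
for n in ("scene","top","wrist"):
    print(n,bot.camera_info(n))
    cv2.imwrite(f"pics/{n}0.png",cv2.cvtColor(bot.read_camera(n),cv2.COLOR_RGB2BGR))
E
```

```text
pics
{'time': 0.0, 'q': array([-1.3089,  0.2648,  1.6054,  0.    ,  1.2737, -0.0369]), 'joint_vel': array([-0.0003,  0.0009, -0.0013, -0.0013,  0.0006, -0.0008]), 'joint_torque': array([  0.0008, -51.511 , -36.7312,   0.0001,   0.0131,  -0.    ]), 'tool_pos': array([ 0.1985, -0.6443,  0.1901]), 'tcp_rot': array([-3.1044, -0.4672,  0.0004]), 'wrist_force': array([0.6859, 0.5014, 0.7395]), 'torque': array([ 0.002 ,  0.0254, -0.009 ]), 'width': 1.0002010474820247}
scene {'fx': 387.18546938454693, 'fy': 387.18546938454693, 'cx': 319.49750098351836, 'cy': 200.45043781313865, 'position': array([0.795 , 0.4163, 0.9521]), 'attitude': array([-0.8587, -2.7504,  0.732 ])}
top {'fx': 496.80187084775577, 'fy': 496.80187084775577, 'cx': 323.8501499869667, 'cy': 199.9528386151695, 'position': array([0.3281, 0.0192, 1.4279]), 'attitude': array([-2.1716,  2.1628, -0.1057])}
wrist {'fx': 337.7066765184988, 'fy': 337.7066765184988, 'cx': 315.5439085497916, 'cy': 199.546530953024, 'position': array([ 0.2708, -0.6223,  0.3714]), 'attitude': array([ 2.3256, -1.7182, -0.2613])}
```

View pics/scene0.png

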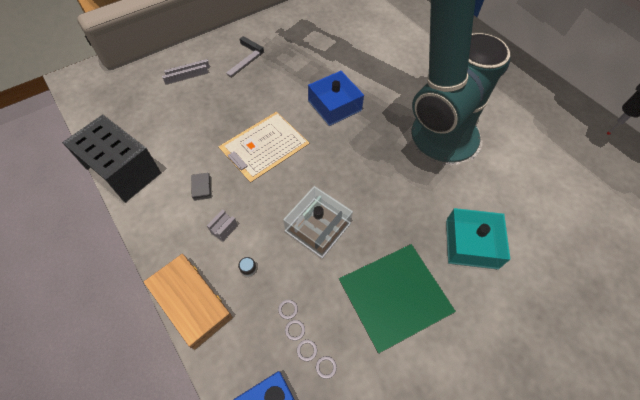

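View pics/top0.png

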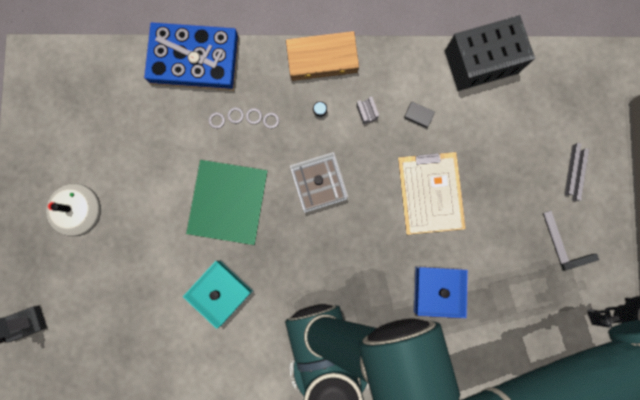

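View pics/wrist0.png

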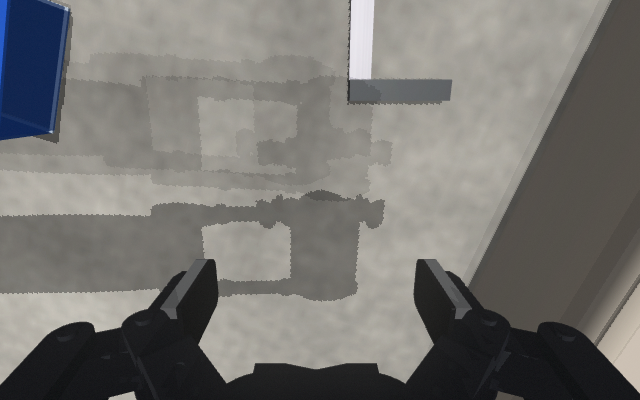

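The top view shows the clear cover with its knob at about (319,181), the mat at (228,202), and the sheet at (432,193) with its clip at the top. Next I'll zoom in and measure.

```bash
cat > h.py <<'E'
from workcell import bot
import cv2,numpy as np
from scipy.spatial.transform import Rotation as R
np.set_printoptions(precision=4,suppress=True)
def px2w(info,u,v,z):
    d=R.from_rotvec(info["attitude"]).apply([(u-info["cx"])/info["fx"],(v-info["cy"])/info["fy"],1])
    p=np.array(info["position"]); return p+d*(z-p[2])/d[2]
def w2px(info,P):
    c=R.from_rotvec(info["attitude"]).inv().apply(np.atleast_2d(P)-info["position"])
    return np.c_[c[:,0]/c[:,2]*info["fx"]+info["cx"],c[:,1]/c[:,2]*info["fy"]+info["cy"]]
def grab(cam,name):
    i=bot.camera_info(cam); im=cv2.cvtColor(bot.read_camera(cam),cv2.COLOR_RGB2BGR)
    cv2.imwrite(f"pics/{name}.png",im); return i,im
def crop(im,x0,y0,x1,y1,s,name):
    cv2.imwrite(f"pics/{name}.png",cv2.resize(im[y0:y1,x0:x1],None,fx=s,fy=s,interpolation=cv2.INTER_CUBIC))
E
python3 - <<'E'
from h import *
t=cv2.imread("pics/top0.png"); s=cv2.imread("pics/scene0.png")
a=t[140:225,275:365]; a=cv2.resize(a,None,fx=6,fy=6,interpolation=cv2.INTER_CUBIC)
cv2.imwrite("pics/c1.png",a)
crop(s,270,175,365,265,6,"c2")
ti=bot.camera_info("top");si=bot.camera_info("scene")
print("knob top cam",px2w(ti,319,181,.098),"scene",px2w(si,318.5,212,.095))
h=cv2.cvtColor(t,cv2.COLOR_BGR2HSV)
m=cv2.inRange(h,(50,80,30),(80,255,255)); n,l,st,c=cv2.connectedComponentsWithStats(m)
i=1+st[1:,4].argmax(); r=cv2.minAreaRect(np.argwhere(l==i)[:,::-1].astype(np.float32)); print(r)
for q in cv2.boxPoints(r): print("mat",px2w(ti,*q,.004))
print(px2w(ti,*r[0],.004))
m=cv2.inRange(h,(10,60,150),(30,255,255));m[:,:390]=0;m[:,475:]=0;m[:145]=0;m[245:]=0
r=cv2.minAreaRect(np.argwhere(m>0)[:,::-1].astype(np.float32));print(r)
for q in cv2.boxPoints(r): print("sheet",px2w(ti,*q,.004))
print(px2w(ti,*r[0],.004))
E
```

```text
knob top cam [0.5152 0.0384 0.098 ] scene [0.5225 0.0424 0.095 ]
((226.45945739746094, 201.7432403564453), (68.55437469482422, 74.9659423828125), 9.462322235107422)
mat [0.3765 0.4186 0.004 ]
mat [0.5913 0.3897 0.004 ]
mat [0.5589 0.1924 0.004 ]
mat [0.3451 0.2242 0.004 ]
[0.4671 0.3062 0.004 ]
((431.42828369140625, 192.8437957763672), (78.99763488769531, 60.18792724609375), 83.75808715820312)
sheet [ 0.6001 -0.1871  0.004 ]
sheet [ 0.62   -0.3612  0.004 ]
sheet [ 0.3919 -0.3805  0.004 ]
sheet [ 0.3725 -0.2092  0.004 ]
[ 0.4952 -0.2845  0.004 ]
```

View pics/c1.png

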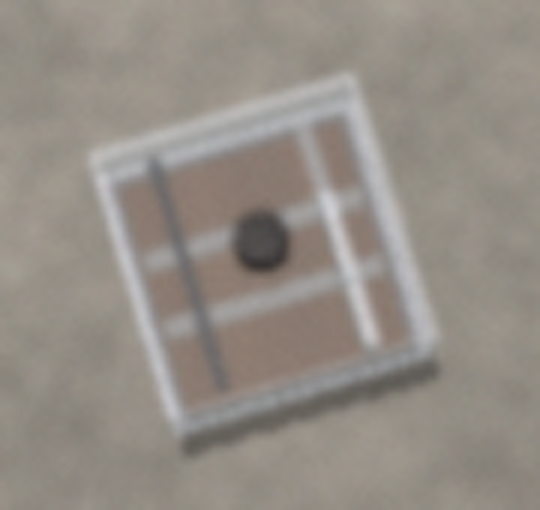

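View pics/c2.png

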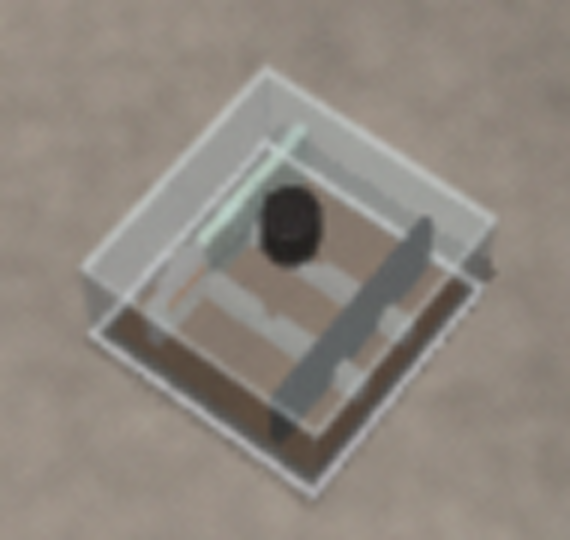

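The scene crop shows the scale in the right-hand (−y) slot. Its frosted end appears to be the far (+x) one, with a hint of orange there; I'll confirm that once the cover is off. The tool's jaw axis is already roughly across the plates. I'll move over towards the knob.

Call:
drive_tool(
  steps=[
    [[25, -28, 0], 0],
    [[25, -28, 0], 0],
    [[25, -28, 0], 0],
    [[25, -28, 0], 0],
    [[25, -28, 0], 0],
    [[25, -28, 0], 0],
    [[25, -28, 0], 0],
    [[25, -28, 0], 0],
  ],
)

```text
time: 0.82
tool_pos: [0.3241, -0.3702, 0.1912]
tcp_rot: [-3.106, -0.467, 0.0]
wrist_force: [0.8, -0.2, -0.3]
width: 0.999
```

Call:
drive_tool(
  steps=[
    [[25, -28, 0], 0],
    [[25, -28, 0], 0],
    [[25, -28, 0], 0],
    [[25, -28, 0], 0],
    [[25, -28, 0], 0],
    [[25, -28, 0], 0],
    [[25, -28, 0], 0],
    [[25, -28, 0], 0],
  ],
)

```text
time: 1.48
tool_pos: [0.4492, -0.0973, 0.1915]
tcp_rot: [3.106, 0.468, 0.0]
wrist_force: [1.1, -0.7, -0.2]
width: 1.0
```

```bash
python3 - <<'E'
from h import *
print(bot.read_state())
i,im=grab("wrist","w1"); print(i)
E
```

```text
{'time': 1.4833, 'q': array([-0.2675, -0.1536,  2.0432, -0.0001,  1.2517,  1.0046]), 'joint_vel': array([ 0.9814,  0.1747, -0.1503, -0.0023, -0.0327,  0.9702]), 'joint_torque': array([ -4.5076, -29.6128, -35.2592,   0.0858,   0.3108,  -1.0124]), 'tool_pos': array([ 0.4492, -0.0973,  0.1915]), 'tcp_rot': array([3.1065, 0.4675, 0.0003]), 'wrist_force': array([ 1.1182, -0.6902, -0.2427]), 'torque': array([-0.0188, -0.0175,  0.0063]), 'width': 1.0003207104907985}
{'fx': 337.7066765184988, 'fy': 337.7066765184988, 'cx': 315.5439085497916, 'cy': 199.546530953024, 'position': array([ 0.5214, -0.0749,  0.3726]), 'attitude': array([ 2.3245, -1.7181, -0.2585])}
```

View pics/w1.png

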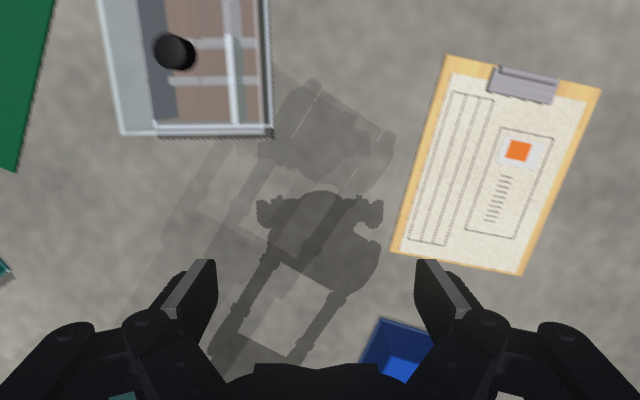

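The knob's top is at about (171,51), the cover's wall edges line up with the image, and the sheet corners are near (447,55), (601,90), (521,275) and (391,250).

```bash
python3 - <<'E'
from h import *
i={'fx': 337.7066765184988, 'fy': 337.7066765184988, 'cx': 315.5439085497916, 'cy': 199.546530953024, 'position': np.array([ 0.5214, -0.0749,  0.3726]), 'attitude': np.array([ 2.3245, -1.7181, -0.2585])}
ti=bot.camera_info("top");si=bot.camera_info("scene")
print("knob w",px2w(i,171,51,.098),"t",px2w(ti,318.1,179.6,.098),"s",px2w(si,318.1,208.8,.098))
c=[px2w(i,*q,.004) for q in((447,55),(601,90),(521,275),(391,250))]
print(np.array(c),np.mean(c,0))
# cover bottom edge direction at left wall bottom corner (121,135)->(272,137)
print(px2w(i,121,135,.0),px2w(i,272,137,.0))
print(bot.read_state()["tool_pos"])
E
```

```text
knob w [0.5202 0.0381 0.098 ] t [0.519  0.0409 0.098 ] s [0.5191 0.0356 0.098 ]
[[ 0.5978 -0.1901  0.004 ]
 [ 0.6137 -0.3565  0.004 ]
 [ 0.3944 -0.3773  0.004 ]
 [ 0.3791 -0.213   0.004 ]] [ 0.4962 -0.2842  0.004 ]
[0.42   0.1159 0.    ] [ 0.4662 -0.042   0.    ]
[ 0.4518 -0.0914  0.1915]
```

Call:
drive_tool(
  steps=[
    [[26, -27, 0], 0],
    [[26, -27, 0], 0],
    [[26, -27, 0], 0],
    [[20, -20, 0], 0],
    [[8, -8, 5], 0],
    [[0, 0, 20], 0],
    [[0, 0, 10], 0],
    [[0, 0, 0], 0],
  ],
)

```text
time: 2.2
tool_pos: [0.5151, 0.0356, 0.1528]
tcp_rot: [-3.106, -0.468, 0.011]
wrist_force: [-0.2, 0.2, -1.0]
width: 1.002
```

```bash
python3 - <<'E'
from h import *
print(bot.read_state())
i,im=grab("wrist","w2"); print(i)
E
```

```text
{'time': 2.2, 'q': array([ 0.021 , -0.0033,  1.9775, -0.0005,  1.1746,  1.2932]), 'joint_vel': array([-0.0127, -0.0226, -0.0303,  0.0015,  0.0304,  0.0022]), 'joint_torque': array([  0.4585, -36.2243, -37.2681,   0.0322,  -0.3976,  -0.0023]), 'tool_pos': array([0.5151, 0.0356, 0.1528]), 'tcp_rot': array([-3.1061, -0.4676,  0.0112]), 'wrist_force': array([-0.2003,  0.2023, -0.9943]), 'torque': array([-0.0132,  0.0783,  0.0138]), 'width': 1.0023198998617717}
{'fx': 337.7066765184988, 'fy': 337.7066765184988, 'cx': 315.5439085497916, 'cy': 199.546530953024, 'position': array([0.5886, 0.0581, 0.3334]), 'attitude': array([ 2.3205, -1.7144, -0.2662])}
```

View pics/w2.png

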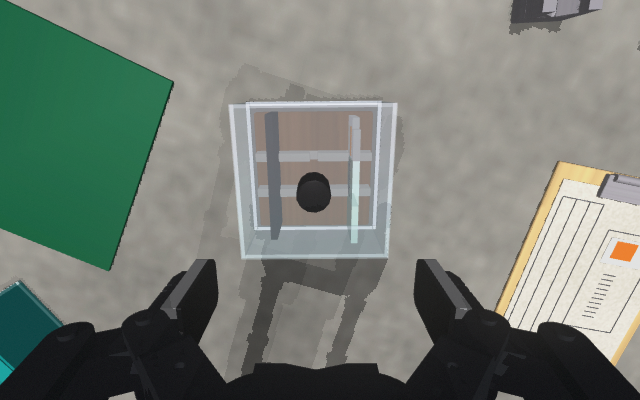

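The knob's top is at about (313,197). The white frosted end is at the image top (+x) and the plain clear end at the bottom, around (354,240).

```bash
python3 - <<'E'
from h import *
i={'fx': 337.7066765184988, 'fy': 337.7066765184988, 'cx': 315.5439085497916, 'cy': 199.546530953024, 'position': np.array([0.5886, 0.0581, 0.3334]), 'attitude': np.array([ 2.3205, -1.7144, -0.2662])}
k=px2w(i,313,197,.098);print(k,px2w(i,313,195,.098))
# calibrate projection: tool axis
s=bot.read_state();Rt=R.from_rotvec(s["tcp_rot"])
print(s["tool_pos"],"tool shift mm",Rt.inv().apply(k-s["tool_pos"])*1000)
print("scale top ends",px2w(i,354,116,.055),px2w(i,354,242,.055))
print("cover top corners",[px2w(i,*q,.07) for q in((230,104),(397,104),(388,258),(242,258))])
crop(cv2.imread("pics/w2.png"),220,90,410,270,4,"w2c")
E
```

```text
[0.5188 0.0391 0.098 ] [0.5203 0.0395 0.098 ]
[0.516  0.0354 0.1542] tool shift mm [ 4.0213 -2.6849 56.2271]
scale top ends [0.5807 0.024  0.055 ] [ 0.4764 -0.012   0.055 ]
cover top corners [array([0.5621, 0.1177, 0.07  ]), array([ 0.5989, -0.0022,  0.07  ]), array([ 0.4768, -0.0412,  0.07  ]), array([0.4396, 0.0795, 0.07  ])]
```

View pics/w2c.png

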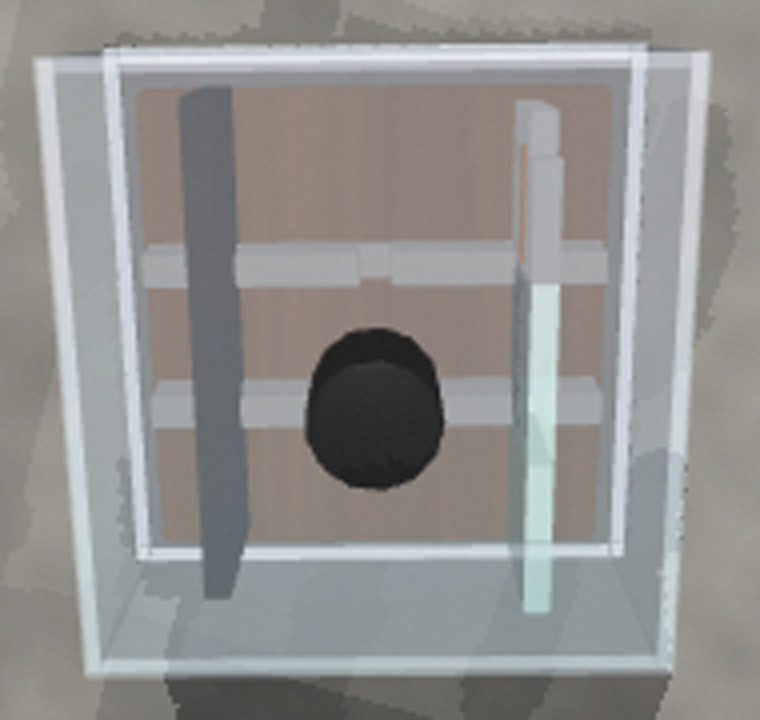

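The crop settles the layout. The notch is at the +x end and the orange label is on the +y (inward) face, so the plain end is towards the robot. The knob is at (0.519, 0.039), and the cover's top corners average to the same point. I'll descend.

Call:
drive_tool(
  steps=[
    [[4, -2.5, 15], 0],
    [[0, 0, 20], 0],
    [[0, 0, 20], 0],
    [[0, 0, 15], 0],
    [[0, 0, 9], 0],
    [[0, 0, 0], 0],
    [[0, 0, 0], 0],
  ],
)

```text
time: 2.83
tool_pos: [0.5214, 0.0391, 0.0779]
tcp_rot: [3.107, 0.466, -0.0]
wrist_force: [-0.2, 0.1, 0.8]
width: 1.001
```

Call:
drive_tool(
  steps=[
    [[0, 0, 0], 0],
    [[0, 0, 0], 0],
    [[0, 0, 0], 0],
    [[0, 0, 0], 0],
    [[0, 0, 0], 0],
    [[0, 0, 0], 0],
  ],
  jaw=0,
  force=60,
)

```text
time: 3.33
tool_pos: [0.5216, 0.0398, 0.0778]
tcp_rot: [3.106, 0.468, 0.001]
wrist_force: [0.1, -0.2, 0.7]
width: 0.143
```

```bash
python3 - <<'E'
from h import *
print(bot.read_state())
i,im=grab("wrist","w3"); 
E
```

```text
{'time': 3.3333, 'q': array([ 0.0286,  0.0787,  2.0418, -0.    ,  1.0207,  1.3004]), 'joint_vel': array([-0.0016,  0.0056,  0.0034, -0.0022, -0.0011,  0.0005]), 'joint_torque': array([ -0.0181, -37.3031, -32.8573,  -0.001 ,  -0.0056,  -0.0001]), 'tool_pos': array([0.5216, 0.0398, 0.0778]), 'tcp_rot': array([3.1065, 0.4679, 0.0007]), 'wrist_force': array([ 0.1486, -0.1837,  0.7007]), 'torque': array([0.0015, 0.0257, 0.0065]), 'width': 0.1425931729627976}
```

View pics/w3.png

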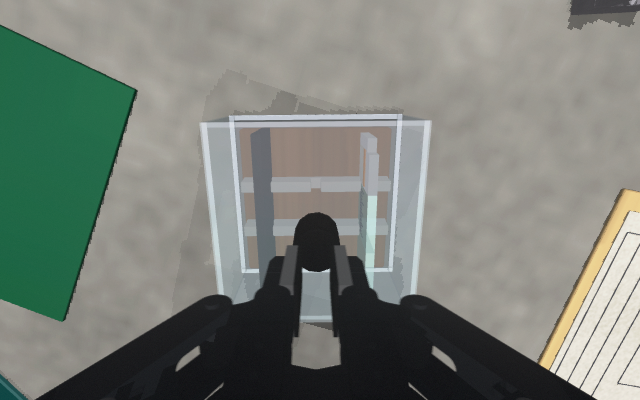

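Call:
drive_tool(
  steps=[
    [[0, 0, 0], 0],
    [[0, 0, 0], 0],
  ],
)

```text
time: 3.55
tool_pos: [0.5214, 0.0398, 0.0775]
tcp_rot: [-3.107, -0.468, 0.0]
wrist_force: [-0.0, -0.2, 0.3]
width: -0.003
```

```bash
python3 - <<'E'
from h import *
i=bot.camera_info("wrist"); s=bot.read_state();print(s["tool_pos"],s["width"],s["wrist_force"])
Rt=R.from_rotvec(s["tcp_rot"])
for z in(0,-.019,-.03):print(w2px(i,s["tool_pos"]+Rt.apply([[0,0,z],[0,.013,z],[0,-.013,z],[-.011,.013,z],[.011,.013,z]])).round().tolist())
print("knob",w2px(i,[[.519,.039,.098],[.519,.039,.07]]))
i,im=grab("wrist","w4");crop(im,190,100,450,300,3,"w4c") 
g,t=grab("scene","s4");crop(t,260,160,380,270,6,"s4c")
E
```

```text
[0.5214 0.0398 0.0775] -0.0027114414533732523 [-0.0321 -0.2167  0.3031]
[[316.0, 232.0], [339.0, 232.0], [294.0, 232.0], [338.0, 250.0], [339.0, 214.0]]
[[316.0, 246.0], [341.0, 246.0], [291.0, 246.0], [341.0, 265.0], [341.0, 227.0]]
[[316.0, 256.0], [343.0, 256.0], [290.0, 256.0], [342.0, 276.0], [343.0, 235.0]]
knob [[316.3485 251.9144]
 [316.2631 231.3256]]
```

View pics/w4c.png

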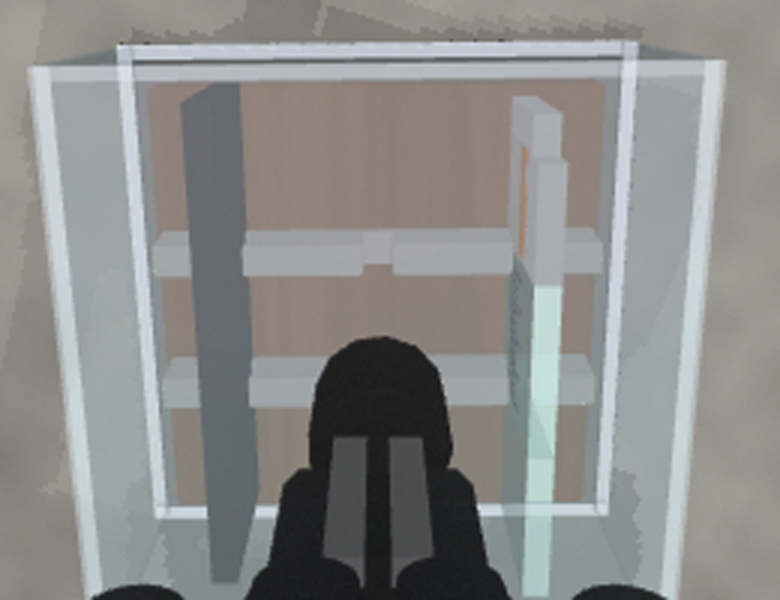

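View pics/s4c.png

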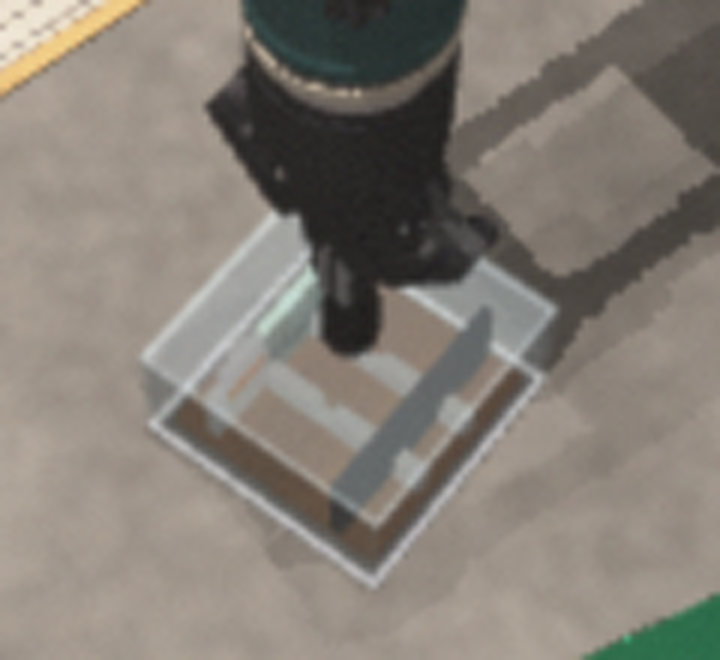

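```bash
python3 - <<'E'
from h import *
i=bot.camera_info("scene"); s=bot.read_state()
p=s["tool_pos"]
for z in (0,.019,.03): print(z,((w2px(i,p+[0,0,z])-[260,160])*6).round())
print("knob top,bot",((w2px(i,[[.519,.039,.098],[.519,.039,.07]])-[260,160])*6).round())
g,t=cv2.imread("pics/s4.png"),0
crop(np.clip(g.astype(float)*2.2+30,0,255).astype(np.uint8),300,190,350,230,14,"s4d")
w=cv2.imread("pics/w4.png")
crop(np.clip(w.astype(float)*3+10,0,255).astype(np.uint8),270,200,370,300,6,"w4d")
E
```

```text
0 [[349. 326.]]
0.019 [[350. 304.]]
0.03 [[350. 292.]]
knob top,bot [[353. 299.]
 [352. 330.]]
```

View pics/s4d.png

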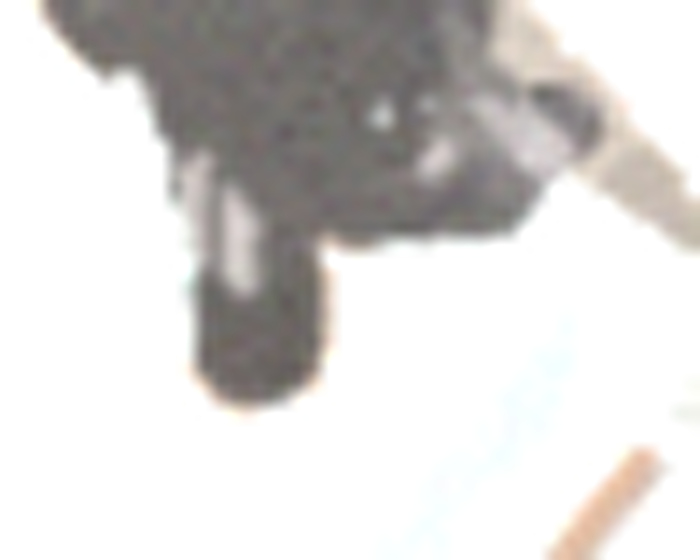

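View pics/w4d.png

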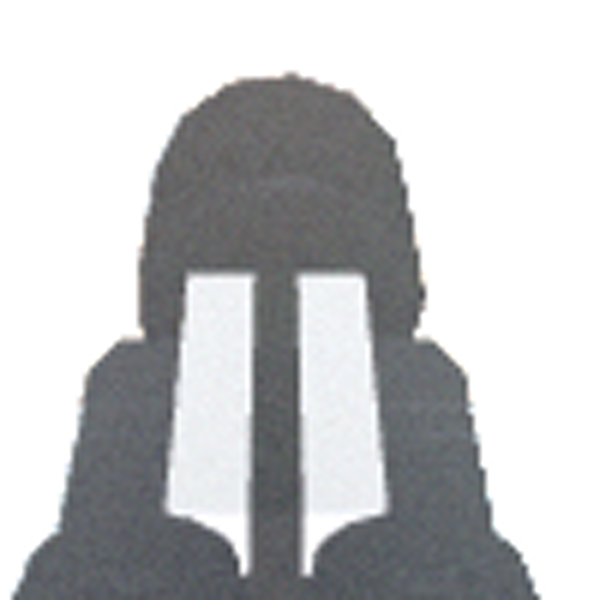

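```bash
python3 - <<'E'
from h import *
i=bot.camera_info("wrist"); s=bot.read_state(); Rt=R.from_rotvec(s["tcp_rot"])
def tool(u,v,d):
    c=np.array([(u-i["cx"])/i["fx"]*d,(v-i["cy"])/i["fy"]*d,d])
    return Rt.inv().apply(R.from_rotvec(i["attitude"]).apply(c)+i["position"]-s["tool_pos"])*1000
print("open tips",tool(216,262,.1442),tool(415,262,.1442))
print("cam in tool",Rt.inv().apply(i["position"]-s["tool_pos"]),"cam z",Rt.inv().apply(R.from_rotvec(i["attitude"]).apply([0,0,1])))
for d in (.14,.15,.16,.17,.18):print(d,tool(316,245,d),(tool(331,245,d)-tool(301,245,d))[1])
E
```

```text
open tips [  7.7362 -42.8028 -51.2211] [  7.6514  42.1698 -51.1902]
cam in tool [ 0.0756 -0.0002 -0.1812] cam z [-0.2941 -0.0006  0.9558]
0.14 [ 16.4071  -0.0994 -52.9184] 12.436821421098825
0.15 [ 12.1793  -0.0934 -43.7566] 13.325165808320172
0.16 [  7.9514  -0.0874 -34.5949] 14.213510195541495
0.17 [  3.7236  -0.0815 -25.4332] 15.101854582762835
0.18 [ -0.5042  -0.0755 -16.2715] 15.99019896998419
```

The fingers shut fully (width 0) with no contact at TCP z = 0.0775. In both camera views the real fingertips end about 35–40 mm behind the reported TCP, so they closed above the knob. I'll reopen, go 27 mm lower and try again, watching the force.

Call:
drive_tool(
  steps=[
    [[0, 0, 0], 0],
    [[0, 0, 0], 0],
    [[0, 0, 0], 0],
    [[0, 0, 0], 0],
    [[-1.5, 0.5, 9], 0],
    [[0, 0, 9], 0],
    [[0, 0, 9], 0],
    [[0, 0, 0], 0],
  ],
  jaw=1,
)

```text
time: 4.32
tool_pos: [0.5175, 0.0387, 0.0474]
tcp_rot: [-3.106, -0.467, 0.008]
wrist_force: [-0.6, -0.4, 0.6]
width: 0.998
```

```bash
python3 - <<'E'
from h import *
i,im=grab("wrist","w5"); s=bot.read_state();print(s["tool_pos"],s["width"],s["wrist_force"])
g,t=grab("scene","s5");crop(np.clip(t.astype(float)*1.6+10,0,255).astype(np.uint8),270,160,370,260,6,"s5c")
E
```

```text
[0.5182 0.0388 0.0483] 1.0002533597799743 [ 0.3361 -0.7091  0.5395]
```

View pics/w5.png

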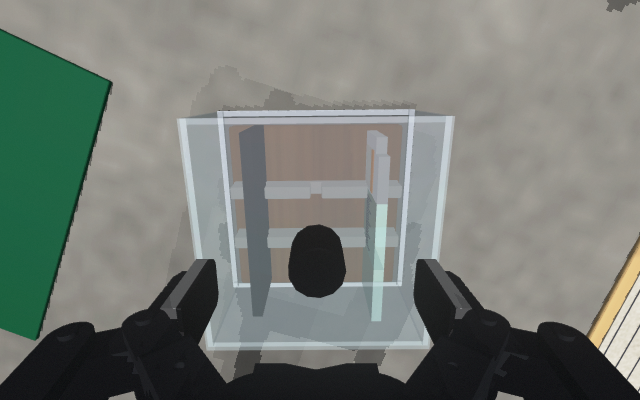

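View pics/s5c.png

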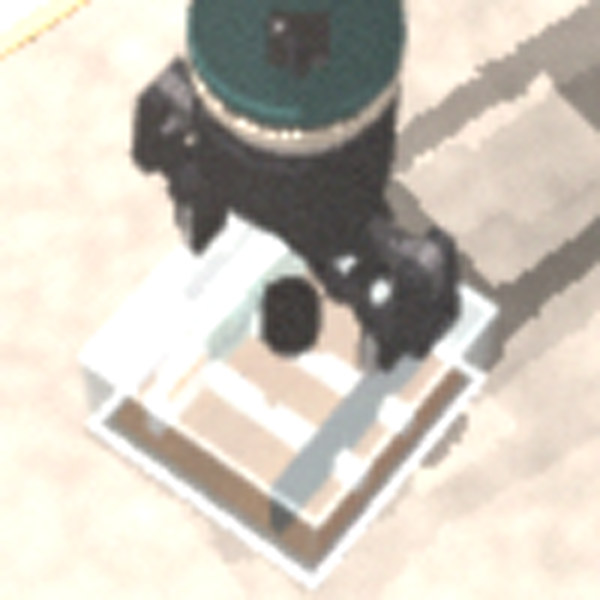

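The fingertips are still well above the cover top at reported z = 0.048, which fits an offset of about 38 mm. I'll go 7 mm lower and close.

Call:
drive_tool(
  steps=[
    [[0, 0, 7], 0],
    [[0, 0, 0], 0],
    [[0, 0, 0], 0],
    [[0, 0, 0], 0],
    [[0, 0, 0], 0],
    [[0, 0, 0], 0],
    [[0, 0, 0], 0],
    [[0, 0, 0], 0],
  ],
  jaw=0,
  force=60,
)

```text
time: 5.08
tool_pos: [0.5206, 0.039, 0.0441]
tcp_rot: [-3.107, -0.468, -0.002]
wrist_force: [-0.1, 0.7, 4.1]
width: 0.276
```

```bash
python3 - <<'E'
from h import *
i,im=grab("wrist","w6"); s=bot.read_state();print(s["tool_pos"],s["width"],s["wrist_force"])
crop(im,190,100,450,300,3,"w6c") 
E
```

```text
[0.5206 0.039  0.0441] 0.27808093315121946 [-0.2753  0.5643  3.5945]
```

View pics/w6c.png

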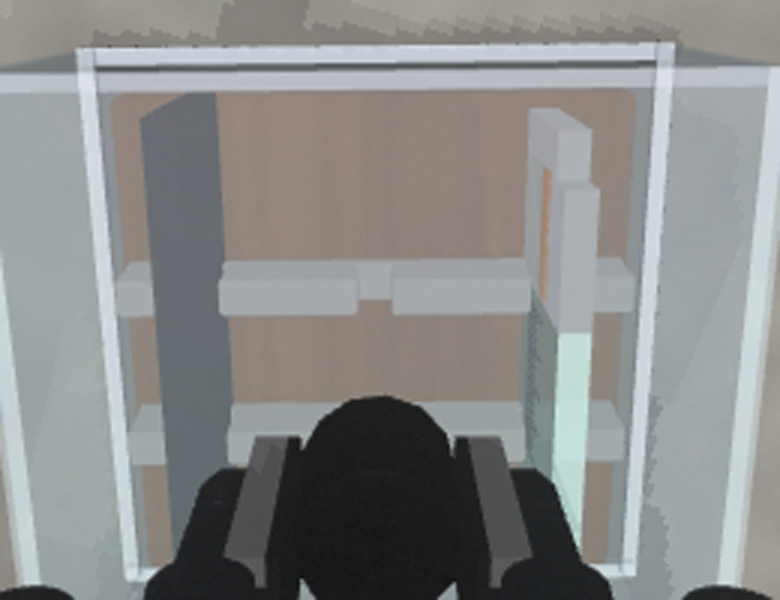

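The knob is gripped: width is 0.278 (about 24–26 mm) and the picture shows pads on both sides. I'll lift.

Call:
drive_tool(
  steps=[
    [[0, 0, -5], 0],
    [[0, 0, -10], 0],
    [[0, 0, -15], 0],
    [[0, 0, -20], 0],
    [[0, 0, -20], 0],
    [[0, 0, -15], 0],
    [[0, 0, -5], 0],
    [[0, 0, 0], 0],
  ],
)

```text
time: 5.8
tool_pos: [0.5214, 0.0388, 0.1354]
tcp_rot: [3.106, 0.468, 0.005]
wrist_force: [-0.4, 0.4, -3.1]
width: 0.276
```

```bash
python3 - <<'E'
from h import *
i,im=grab("scene","s7"); s=bot.read_state();print(s["tool_pos"],s["width"],s["wrist_force"],s["torque"],s["q"])
crop(im,230,120,430,270,4,"s7c") 
E
```

```text
[0.5203 0.0387 0.1339] 0.2751524358371311 [ 0.063  -0.1655 -3.3059] [-0.0018  0.0877 -0.0308] [ 0.0267  0.0176  1.9929 -0.0002  1.13    1.2988]
```

View pics/s7c.png

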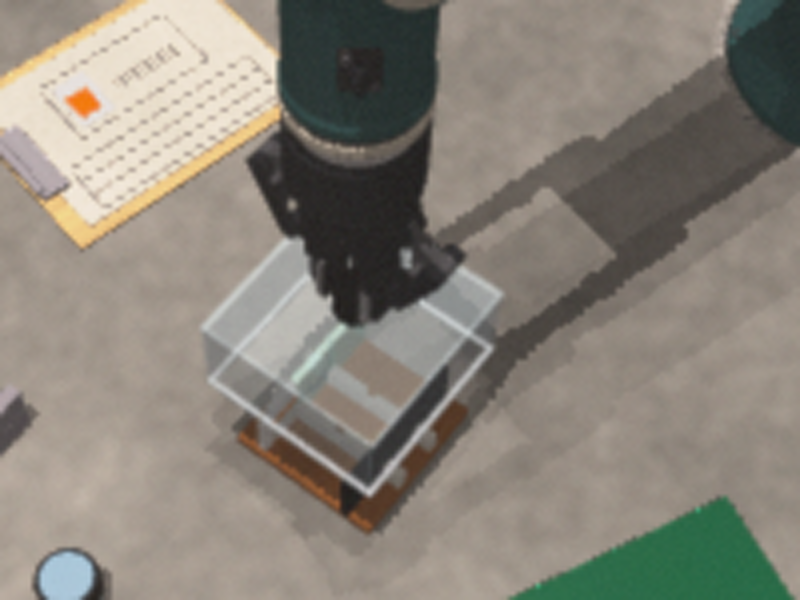

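The cover is lifted clear and level. I'll carry it to the mat.

Call:
drive_tool(
  steps=[
    [[3, -18, 0], 0],
    [[3.5, -36, 0], 0],
    [[3.5, -40, 0], 0],
    [[3.5, -40, 0], 0],
    [[3.5, -40, 0], 0],
    [[3.5, -40, 0], 0],
    [[3.5, -36, 0], 0],
    [[3, -21, 0], 0],
  ],
)

```text
time: 6.52
tool_pos: [0.4636, 0.3085, 0.1315]
tcp_rot: [-3.106, -0.471, 0.005]
wrist_force: [-0.1, -0.9, -2.2]
width: 0.272
```

Call:
drive_tool(
  steps=[
    [[0, 0, 10], 0],
    [[0, 0, 20], 0],
    [[0, 0, 20], 0],
    [[0, 0, 10], 0],
    [[0, 0, 5], 0],
    [[0, 0, 0], 0],
    [[0, 0, 0], 0],
  ],
)

```text
time: 7.1
tool_pos: [0.4662, 0.3053, 0.0683]
tcp_rot: [3.106, 0.467, -0.001]
wrist_force: [-0.2, 0.5, -1.9]
width: 0.273
```

```bash
python3 - <<'E'
from h import *
s=bot.read_state();print(s["tool_pos"],s["tcp_rot"],s["width"],s["wrist_force"])
i,im=grab("scene","s8"); 
crop(im,310,180,510,330,4,"s8c") 
E
```

```text
[0.4662 0.3053 0.0683] [ 3.1064  0.4667 -0.001 ] 0.2728023219752388 [-0.2297  0.5471 -1.9263]
```

View pics/s8c.png

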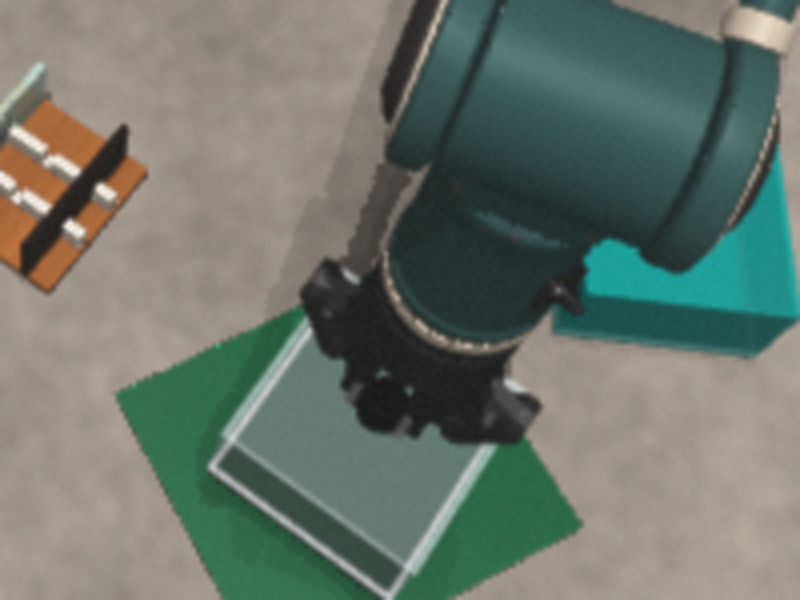

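Call:
drive_tool(
  steps=[
    [[0, 0, 7], 0],
    [[0, 0, 5], 0],
    [[0, 0, 4], 0],
    [[0, 0, 2], 0],
    [[0, 0, 1.5], 0],
    [[0, 0, 0], 0],
  ],
)

```text
time: 7.65
tool_pos: [0.4658, 0.3056, 0.0485]
tcp_rot: [3.106, 0.468, -0.001]
wrist_force: [0.2, -0.9, -3.7]
width: 0.272
```

Call:
drive_tool(
  steps=[
    [[0, 0, 1.5], 0],
    [[0, 0, 1], 0],
    [[0, 0, 0], 0],
  ],
)

```text
time: 7.9
tool_pos: [0.4663, 0.3058, 0.0481]
tcp_rot: [3.107, 0.468, -0.0]
wrist_force: [-4.5, -2.2, 6.5]
width: 0.274
```

The force reading shows contact (+6.5 N). I'll release and rise.

Call:
drive_tool(
  steps=[
    [[0, 0, 0], 0],
    [[0, 0, 0], 0],
    [[0, 0, 0], 0],
    [[0, 0, 0], 0],
    [[0, 0, -15], 0],
    [[0, 0, -30], 0],
    [[0, 0, -40], 0],
    [[0, 0, -30], 0],
  ],
  jaw=1,
)

```text
time: 8.57
tool_pos: [0.4664, 0.3059, 0.1635]
tcp_rot: [-3.106, -0.468, -0.001]
wrist_force: [1.7, 1.5, 0.9]
width: 1.001
```

```bash
python3 - <<'E'
from h import *
s=bot.read_state();print(s["tool_pos"],s["width"],s["wrist_force"])
i,im=grab("wrist","w9");  print(i)
g,t=grab("top","t9");crop(t,170,130,370,280,4,"t9c")
E
```

```text
[0.4664 0.3059 0.1635] 1.001404434383155 [1.6635 1.4587 0.8795]
{'fx': 337.7066765184988, 'fy': 337.7066765184988, 'cx': 315.5439085497916, 'cy': 199.546530953024, 'position': array([0.5385, 0.3283, 0.3447]), 'attitude': array([ 2.3251, -1.7183, -0.2586])}
```

View pics/w9.png

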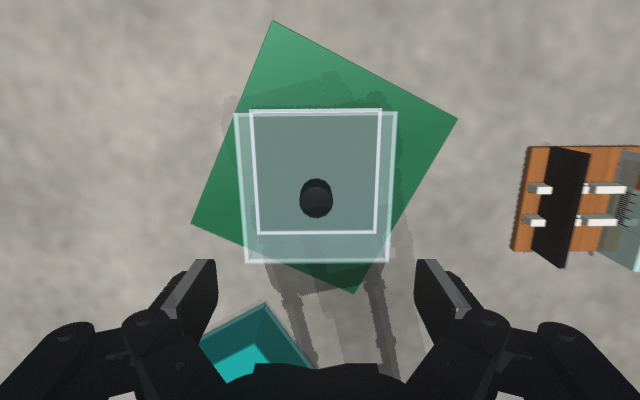

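View pics/t9c.png

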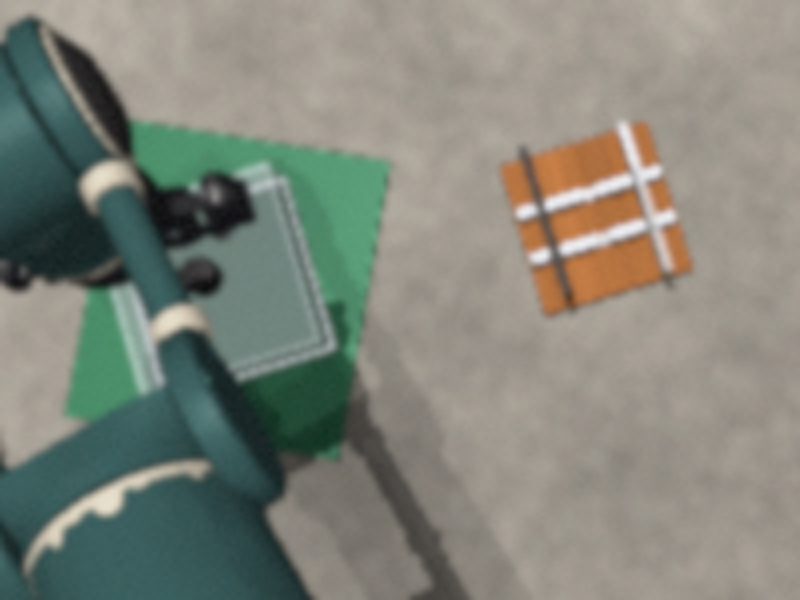

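The cover stands upright, fully on the mat (knob at (316,198) in the wrist view). The rack is open now. I'll move back over the scale's plain end and measure.

Call:
drive_tool(
  steps=[
    [[-8, 25, 0], 0],
    [[-9, 40, 0], 0],
    [[-9, 40, 0], 0],
    [[-9, 40, 0], 0],
    [[-9, 40, 0], 0],
    [[-9, 40, 0], 0],
    [[-9, 40, 0], 0],
    [[-5, 40, 0], 0],
  ],
)

```text
time: 9.33
tool_pos: [0.4909, -0.0073, 0.1609]
tcp_rot: [-3.106, -0.468, 0.001]
wrist_force: [0.6, 0.5, 0.1]
width: 1.002
```

Call:
drive_tool(
  steps=[
    [[0, 0, 0], 0],
    [[0, 0, 0], 0],
  ],
)

```text
time: 9.5
tool_pos: [0.4918, -0.0075, 0.1609]
tcp_rot: [-3.107, -0.46, 0.001]
wrist_force: [0.1, 0.1, -0.1]
width: 1.001
```

```bash
python3 - <<'E'
from h import *
i,im=grab("wrist","w10"); s=bot.read_state();print(s["tool_pos"],s["tcp_rot"],s["wrist_force"],s["q"]); print(i)
crop(im,200,80,440,280,3.3,"w10c")
E
```

```text
[ 0.4915 -0.006   0.1609] [-3.1065 -0.4632  0.0014] [ 0.0654 -0.1457  0.4323] [-0.0634 -0.0639  2.0206  0.0006  1.1859  1.2111]
{'fx': 337.7066765184988, 'fy': 337.7066765184988, 'cx': 315.5439085497916, 'cy': 199.546530953024, 'position': array([0.5642, 0.0146, 0.3421]), 'attitude': array([ 2.3204, -1.7236, -0.2606])}
```

View pics/w10.png

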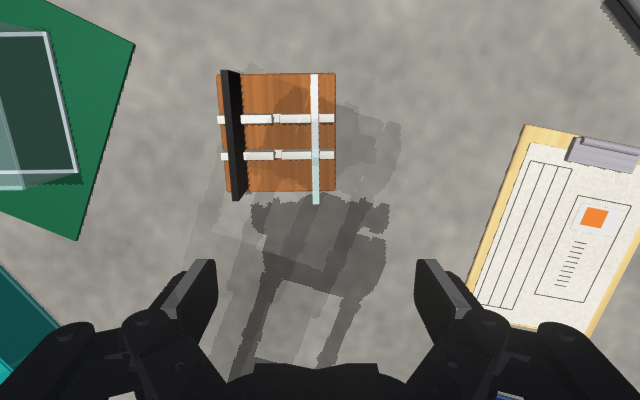

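View pics/w10c.png

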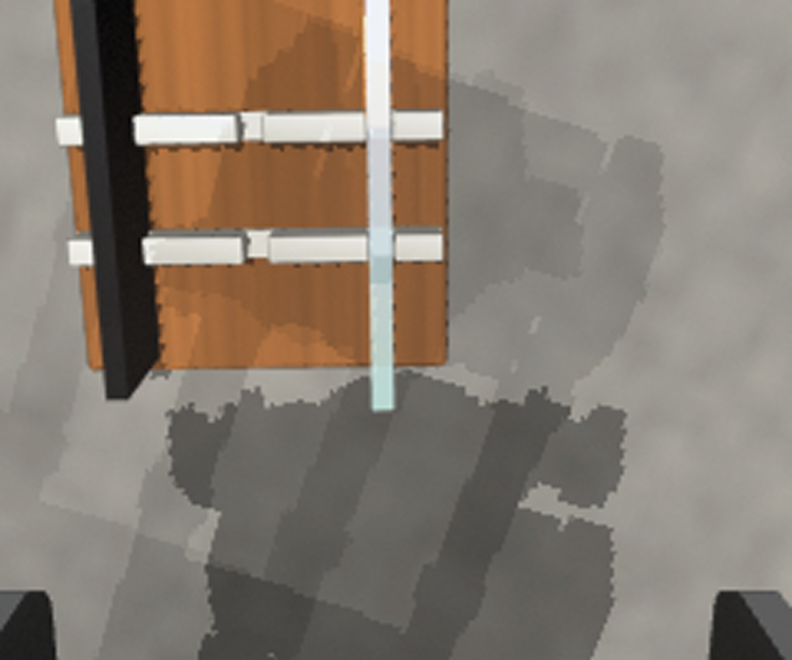

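The scale's top edge runs from (314.5,74) at the frosted end to (316,203.5) at the plain end.

```bash
python3 - <<'E'
from h import *
i={'fx': 337.7066765184988, 'fy': 337.7066765184988, 'cx': 315.5439085497916, 'cy': 199.546530953024, 'position': np.array([0.5642, 0.0146, 0.3421]), 'attitude': np.array([ 2.3204, -1.7236, -0.2606])}
a=px2w(i,315.8,203.5,.055);b=px2w(i,314.7,74,.055)
print(a,b,np.linalg.norm(b-a),np.degrees(np.arctan2(*(b-a)[1::-1])))
u=(b-a)/np.linalg.norm(b-a)
p=a+u*.0165
s=bot.read_state();Rt=R.from_rotvec(s["tcp_rot"]);print("plain_end",p,"tool x dir",np.degrees(np.arctan2(*Rt.apply([1,0,0])[1::-1])))
print("shift",Rt.inv().apply(p-s["tool_pos"])*1000)
print("black plate line", px2w(i,238,199,.055),px2w(i,226,70,.055))
print("rack base corners",[px2w(i,*q,.01) for q in ((217,74),(335,74),(335,191),(229,191))])
E
```

```text
[ 0.4759 -0.012   0.055 ] [0.5796 0.0202 0.055 ] 0.10855894042907725 17.25966703581548
plain_end [ 0.4917 -0.0072  0.055 ] tool x dir 16.9633794254721
shift [ -0.1382   1.1909 105.8571]
black plate line [0.4599 0.0554 0.055 ] [0.5621 0.0886 0.055 ]
rack base corners [array([0.5559, 0.1074, 0.01  ]), array([0.5874, 0.0031, 0.01  ]), array([ 0.4806, -0.0311,  0.01  ]), array([0.4493, 0.0725, 0.01  ])]
```

The plain end is at (0.4917, −0.0072), measured plate length is 108.6 mm (110 expected), and yaw matches the tool to 0.3°. Going by the knob contact, the shut tips sit about 24 mm behind the reported TCP. I'll descend with the jaw half open.

Call:
drive_tool(
  steps=[
    [[0, 0.8, 15], 0],
    [[0, 0, 25], 0],
    [[0, 0, 30], 0],
    [[0, 0, 25], 0],
    [[0, 0, 20], 0],
    [[0, 0, 15], 0],
    [[0, 0, 5], 0],
    [[0, 0, 0], 0],
  ],
  jaw=0.5,
)

```text
time: 10.22
tool_pos: [0.4902, -0.0045, 0.0246]
tcp_rot: [-3.105, -0.471, 0.006]
wrist_force: [-0.1, 0.3, 0.6]
width: 0.5
```

```bash
python3 - <<'E'
from h import *
s=bot.read_state();print(s["tool_pos"],s["tcp_rot"],s["wrist_force"],s["width"])
i,im=grab("wrist","w11");
crop(im,190,100,450,300,3,"w11c")
E
```

```text
[ 0.4902 -0.0045  0.0246] [-3.1049 -0.471   0.0062] [-0.1044  0.2648  0.619 ] 0.500181374493842
```

View pics/w11c.png

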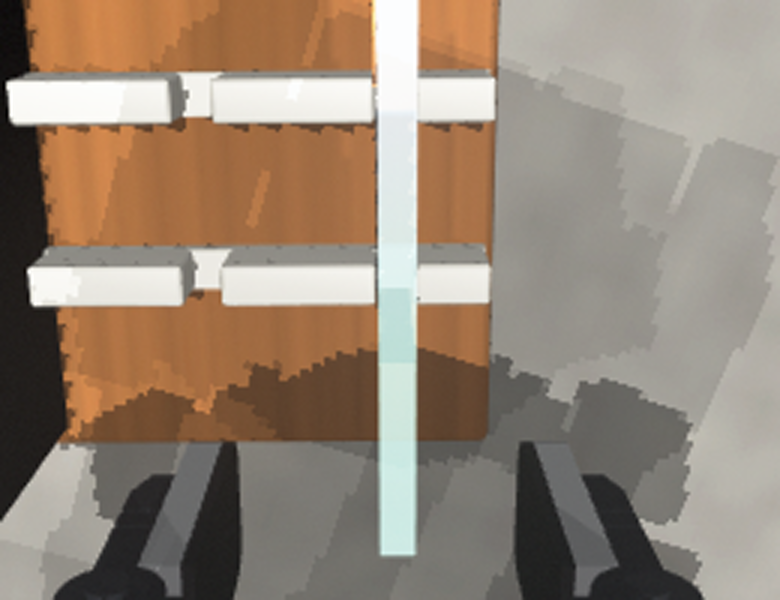

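The plate sits about 3 mm to the right of the fingers' midline (plate at crop x=397, midline 377). I'll correct that, descend the rest and close.

Call:
drive_tool(
  steps=[
    [[0.5, 2.7, 5], 0],
    [[0, 0, 8], 0],
    [[0, 0, 7], 0],
    [[0, 0, 2], 0],
    [[0, 0, 0], 0],
  ],
)

```text
time: 10.68
tool_pos: [0.4926, -0.0087, 0.0037]
tcp_rot: [-3.106, -0.467, 0.003]
wrist_force: [-0.6, 0.9, -0.6]
width: 0.498
```

Call:
drive_tool(
  steps=[
    [[0, 0, 0], 0],
    [[0, 0, 0], 0],
    [[0, 0, 0], 0],
    [[0, 0, 0], 0],
    [[0, 0, 0], 0],
    [[0, 0, 0], 0],
  ],
  jaw=0,
  force=60,
)

```text
time: 11.18
tool_pos: [0.4936, -0.0082, 0.0049]
tcp_rot: [-3.106, -0.468, -0.001]
wrist_force: [-1.4, 3.8, 4.8]
width: 0.049
```

```bash
python3 - <<'E'
from h import *
s=bot.read_state();print(s["tool_pos"],s["tcp_rot"],s["wrist_force"],s["width"],s["q"])
i,im=grab("wrist","w12");
crop(im,190,100,450,300,3,"w12c")
E
```

```text
[ 0.4936 -0.0082  0.0049] [-3.106  -0.4675 -0.0006] [-1.4237  3.818   4.7509] 0.04897566541771315 [-0.0676  0.1218  2.153   0.0008  0.8665  1.2039]
```

View pics/w12c.png

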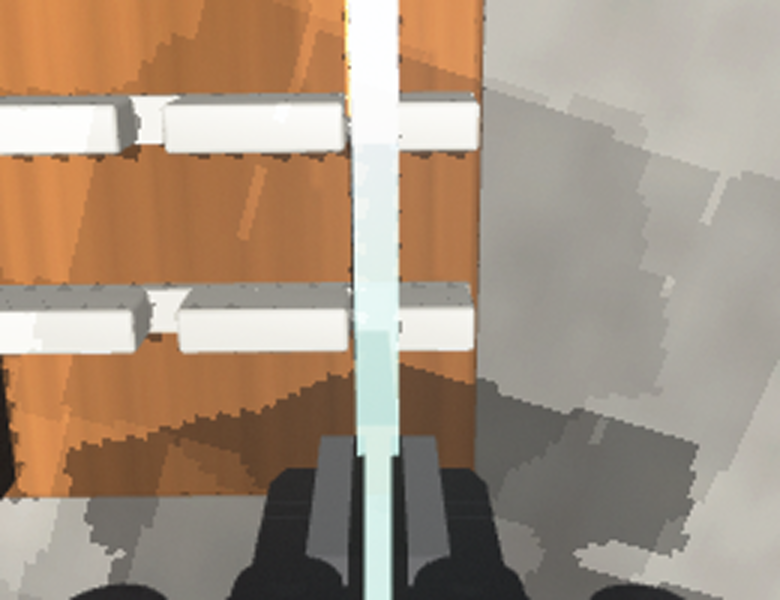

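The scale is pinched at its plain end (width 0.049). I'll draw it straight up.

Call:
drive_tool(
  steps=[
    [[0, 0, -3], 0],
    [[0, 0, -6], 0],
    [[0, 0, -12], 0],
    [[0, 0, -18], 0],
    [[0, 0, -20], 0],
    [[0, 0, -20], 0],
    [[0, 0, -20], 0],
    [[0, 0, -20], 0],
  ],
)

```text
time: 11.9
tool_pos: [0.4933, -0.0094, 0.1247]
tcp_rot: [3.105, 0.467, 0.0]
wrist_force: [0.2, 0.3, -1.2]
width: 0.05
```

Call:
drive_tool(
  steps=[
    [[0, 0, -30], 0],
    [[0, 0, -30], 0],
    [[0, 0, -20], 0],
    [[0, 0, 0], 0],
  ],
)

```text
time: 12.23
tool_pos: [0.4972, -0.0096, 0.2096]
tcp_rot: [3.103, 0.466, 0.016]
wrist_force: [0.8, -1.0, -0.7]
width: 0.048
```

```bash
python3 - <<'E'
from h import *
s=bot.read_state();print(s["tool_pos"],s["tcp_rot"],s["wrist_force"],s["width"],s["q"])
i,im=grab("wrist","w13")
i,im=grab("scene","s13");crop(im,220,100,420,250,4,"s13c")
E
```

```text
[ 0.4972 -0.0096  0.2096] [3.1033 0.4665 0.0159] [ 0.8436 -0.9718 -0.6934] 0.0483491100813466 [-0.0685 -0.0964  1.9591 -0.0012  1.2682  1.2042]
```

View pics/w13.png

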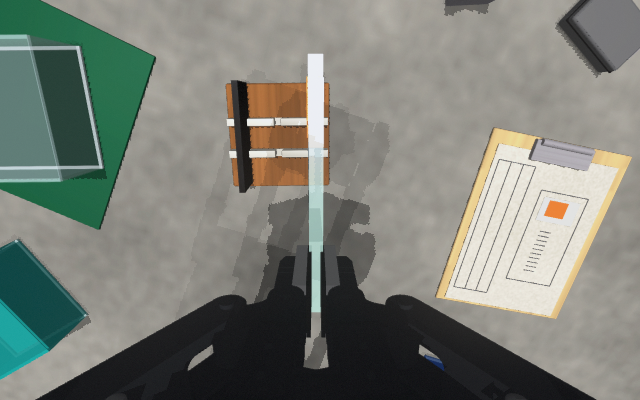

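View pics/s13c.png

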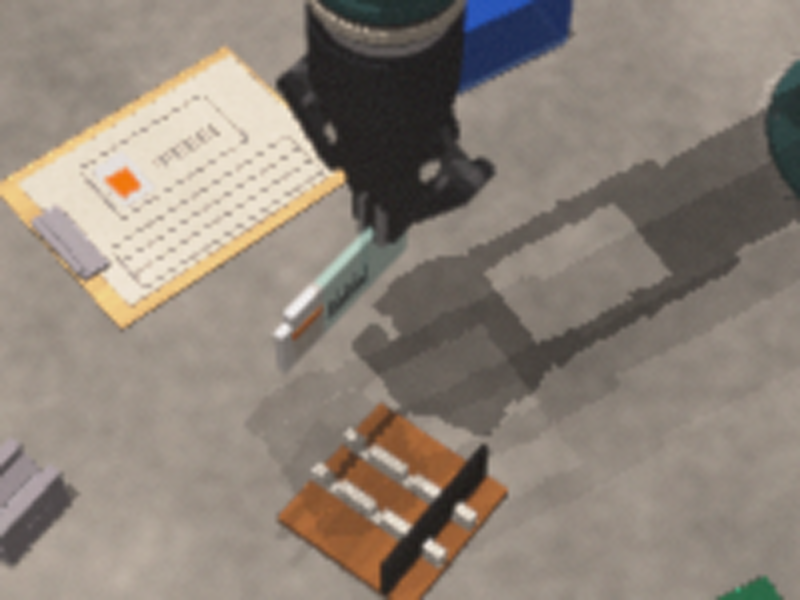

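The scale is out, held level. The black plate is still in its slot, and the orange label shows on the +y face. The interface has no tilt command, so any tilt must come from driving into a reach limit: the commanded pose continues from whatever was actually reached. I'll fit the arm geometry to see where those limits are.

```bash
python3 - <<'E'
from h import *
from scipy.optimize import least_squares
D=np.array([[.2648,1.6054,np.hypot(.1985,.6443),.1901],[.0787,2.0418,np.hypot(.5216,.0398),.0778],[-.0033,1.9775,np.hypot(.516,.0354),.1535],
[-.0639,2.0206,.4915,.1609],[.1218,2.153,.4937,.0049],[-.0964,1.9591,.4973,.2096],[.0176,1.9929,.5217,.1339]])
def f(p):
    L1,L2,hd,off,b=p
    a=D[:,0];c=D[:,0]+D[:,1]+b
    return np.r_[L1*np.sin(a)+L2*np.sin(c)+off-D[:,2],L1*np.cos(a)+L2*np.cos(c)+hd-D[:,3]]
for fixb in(1,0):
  s=least_squares(f if not fixb else lambda p:np.r_[f(p),(p[4])*.05,p[3]*.01],[.5,.5,.1,.0,0.]);print(s.x,abs(f(s.x)).max())
print(bot.read_state()["tool_pos"],bot.read_state()["q"])
E
```

```text
[ 0.505   0.5663 -0.1277  0.0014  0.0042] 0.0027913342337502756
[ 0.5051  0.5663 -0.1276  0.0015  0.0045] 0.002775219075480284
[ 0.4941 -0.0092  0.2045] [-0.0684 -0.0932  1.9657 -0.0008  1.2664  1.2042]
```

```bash
cat > kin.py <<'E'
from h import *
L1,L2,OFF=.505,.5663,.0014
Ry=lambda a:R.from_euler('y',a);Rz=lambda a:R.from_euler('z',a)
h=.21; d=h+.1277
def wr(q): return Rz(q[0])*Ry(q[1]+q[2])*Rz(q[3])*Ry(q[4])*Rz(q[5])
C=None
q=np.array([-.0634,-.0639,2.0206,.0006,1.1859,1.2111]);C=wr(q).inv()*R.from_rotvec([-3.1065,-.4632,.0014])
C=Rz(round(C.as_euler('xyz')[2]/(np.pi/2))*np.pi/2)
LO=[-2.63,-.94,.31,-1.31,0,-2.55];HI=[2.63,2.18,2.57,4.45,2.66,2.55]
def fk(q,d=None,hh=None):
    Rt=wr(q)*C; dd=globals()['d'] if d is None else d
    r=L1*np.sin(q[1])+L2*np.sin(q[1]+q[2])+OFF; z=dd-.1277+L1*np.cos(q[1])+L2*np.cos(q[1]+q[2])
    w=Rz(q[0]).apply([r,0,z]); return w+Rt.apply([0,0,dd]),Rt
def ik(p,Rt,dd):
    from scipy.optimize import least_squares
    best=None
    for s in range(12):
        rng=np.random.default_rng(s)
        q0=np.clip(np.array([np.arctan2(p[1],p[0]),0,2,rng.uniform(-1,2.5),1.2,rng.uniform(-2,2)]),LO,HI)
        f=lambda q:np.r_[(fk(q,dd)[0]-p)*5,(fk(q,dd)[1]*Rt.inv()).as_rotvec()]
        o=least_squares(f,q0,bounds=(LO,HI))
        if best is None or o.cost<best.cost:best=o
    return best.x,best.cost
E
python3 - <<'E'
from kin import *
print(C.as_euler('xyz'),fk(q))
def ori(A,phi,g):  # tool y inward at azimuth A+g misalign, then pitch outward phi at azimuth A
    u=np.array([np.cos(A),np.sin(A),0]);t=np.array([-np.sin(A),np.cos(A),0])
    z0=np.array([0,0,-1.]); y0=-u; x0=np.cross(y0,z0)
    R0=R.from_matrix(np.c_[x0,y0,z0]); 
    R0=R0*Rz(-g)
    return R.from_rotvec(-phi*t)*R0
for dd in(.28,.38):
  for A,phi,g in((-25,55,0),(-25,65,34),(0,50,0),(0,50,34),(20,50,0)):
    Rt=ori(*np.radians([A,phi,g])); n=-Rt.apply([0,1,0])
    lab=np.array([.496,-.284,.17]); p=lab-Rt.apply([.073,-.003,-.024])
    x,c=ik(p,Rt,dd); print(dd,A,phi,g,"up",n[2].round(2),"n",n,"tcp",p,"q",x,"cost",c.round(6))
E
```

```text
[0.     0.     1.5708] (array([ 0.4925, -0.0311,  0.1631]), Rotation.from_matrix(array([[ 0.9565,  0.2918, -0.001 ],
                            [ 0.2918, -0.9565,  0.0006],
                            [-0.0007, -0.0009, -1.    ]])))
0.28 -25 55 0 up 0.82 n [ 0.5198 -0.2424  0.8192] tcp [ 0.5431 -0.2254  0.1538] q [-0.366  -0.2005  2.3995  4.439   0.0598 -1.2566] cost 0.0
0.28 -25 65 34 up 0.75 n [0.5539 0.3587 0.7514] tcp [ 0.524  -0.2321  0.1206] q [-0.4017 -0.1365  2.5263  3.2256  0.3837 -0.6567] cost 0.0
0.28 0 50 0 up 0.77 n [ 0.6428 -0.      0.766 ] tcp [ 0.5125 -0.211   0.1523] q [-0.6162 -0.2155  2.3727  1.1664  0.5024  1.5979] cost 0.0
0.28 0 50 34 up 0.64 n [0.5329 0.5592 0.6351] tcp [ 0.4865 -0.2252  0.1214] q [-0.6914 -0.1913  2.421   1.2786  0.5352  0.8249] cost 0.0
0.28 20 50 0 up 0.77 n [0.604  0.2198 0.766 ] tcp [ 0.4865 -0.2098  0.1523] q [-0.7822 -0.132   2.3047  1.1087  0.8859  1.2985] cost 0.0
0.38 -25 55 0 up 0.82 n [ 0.5198 -0.2424  0.8192] tcp [ 0.5431 -0.2254  0.1538] q [-0.3443 -0.3249  2.57    4.1713  0.0887 -0.9739] cost 0.000167
0.38 -25 65 34 up 0.75 n [0.5539 0.3587 0.7514] tcp [ 0.524  -0.2321  0.1206] q [-0.3698 -0.2449  2.57    3.6887  0.1373 -1.095 ] cost 0.027945
0.38 0 50 0 up 0.77 n [ 0.6428 -0.      0.766 ] tcp [ 0.5125 -0.211   0.1523] q [-0.7614 -0.3015  2.5119  1.2344  0.5943  1.4204] cost 0.0
0.38 0 50 34 up 0.64 n [0.5329 0.5592 0.6351] tcp [ 0.4865 -0.2252  0.1214] q [-0.8559 -0.2548  2.5501  1.3195  0.6401  0.6497] cost 0.0
0.38 20 50 0 up 0.77 n [0.604  0.2198 0.766 ] tcp [ 0.4865 -0.2098  0.1523] q [-0.9679 -0.1309  2.3825  1.0989  0.9835  1.1279] cost 0.0
```

The model says a tool pitched outward at azimuth about 0–20° can be carried at fixed orientation to the sheet within joint range. First I'll rise and twist so the label face points outward as far as joint 6 allows.

Call:
drive_tool(
  steps=[
    [[0, 0, -20], 4],
    [[0, 0, -22], 7],
    [[0, 0, -22], 7],
    [[0, 0, -22], 7],
    [[0, 0, -22], 7],
    [[0, 0, -22], 7],
    [[0, 0, -22], 7],
    [[0, 0, -15], 7],
  ],
  force=80,
)

```text
time: 13.0
tool_pos: [0.4932, -0.009, 0.3703]
tcp_rot: [2.985, -0.977, -0.002]
wrist_force: [0.8, 0.6, -0.6]
width: 0.036
```

Call:
drive_tool(
  steps=[
    [[0, 0, 0], 7],
    [[0, 0, 0], 7],
    [[0, 0, 0], 5],
    [[0, 0, 0], 0],
  ],
)

```text
time: 13.33
tool_pos: [0.4926, -0.0089, 0.368]
tcp_rot: [2.785, -1.45, -0.005]
wrist_force: [-0.5, 0.2, -0.8]
width: 0.038
```

```bash
python3 - <<'E'
from h import *
s=bot.read_state();print(s["tool_pos"],s["wrist_force"],s["width"],s["q"]);print(R.from_rotvec(s["tcp_rot"]).as_matrix())
E
```

```text
[ 0.4926 -0.0089  0.368 ] [-0.4592  0.2345 -0.7536] 0.038440744084286944 [-0.0682 -0.1422  1.7161 -0.0005  1.5716  2.4629]
[[ 0.5733 -0.8193 -0.0039]
 [-0.8194 -0.5733 -0.0002]
 [-0.0021  0.0034 -1.    ]]
```

Call:
drive_tool(
  steps=[
    [[12, -17, 0], 0],
    [[20, -29, 0], 0],
    [[23, -33, 0], 0],
    [[23, -33, 0], 0],
    [[23, -33, 0], 0],
    [[23, -33, 0], 0],
    [[23, -33, 0], 0],
    [[23, -33, 0], 0],
  ],
)

```text
time: 14.0
tool_pos: [0.7921, -0.0075, 0.3675]
tcp_rot: [2.788, -1.443, -0.005]
wrist_force: [0.7, -0.9, 0.0]
width: 0.036
```

Call:
drive_tool(
  steps=[
    [[23, -33, 0], 0],
    [[23, -33, 0], 0],
    [[23, -33, 0], 0],
    [[23, -33, 0], 0],
    [[23, -33, 0], 0],
    [[23, -33, 0], 0],
  ],
)

```text
time: 14.5
tool_pos: [0.9698, -0.0064, 0.3298]
tcp_rot: [-2.777, 1.437, -0.044]
wrist_force: [0.3, -0.5, -1.9]
width: 0.035
```

```bash
python3 - <<'E'
from h import *
s=bot.read_state();print(s["tool_pos"],s["wrist_force"],s["width"],s["q"],s["joint_vel"]);print(R.from_rotvec(s["tcp_rot"]).as_matrix())
E
```

```text
[ 0.9698 -0.0064  0.3298] [ 0.3161 -0.4564 -1.8891] 0.03451069981608485 [-0.0326  0.95    0.3179  0.001   1.8421  2.4937] [ 0.0072  0.1134  0.0098  0.0077 -0.4823  0.01  ]
[[ 0.5771 -0.8161  0.0315]
 [-0.8165 -0.5774 -0.0001]
 [ 0.0182 -0.0257 -0.9995]]
```

The arm is at its reach limit and joint 5 is indeed pitching the tool outward; the tilt has begun. I'll keep pushing along the arm's stretch direction.

Call:
drive_tool(
  steps=[
    [[19, -27, -18], 0],
    [[19, -27, -18], 0],
    [[19, -27, -18], 0],
    [[19, -27, -18], 0],
    [[19, -27, -18], 0],
    [[19, -27, -18], 0],
  ],
)

```text
time: 15.0
tool_pos: [1.0068, -0.0052, 0.3983]
tcp_rot: [-2.693, 1.398, -0.283]
wrist_force: [-0.4, 0.8, -0.2]
width: 0.039
```

```bash
python3 - <<'E'
from h import *
s=bot.read_state();print(s["tool_pos"],s["wrist_force"],s["width"],s["q"],s["joint_vel"]);print(R.from_rotvec(s["tcp_rot"]).as_matrix())
E
```

```text
[ 1.0068 -0.0052  0.3983] [-0.3971  0.7626 -0.2403] 0.03872134486326071 [-0.0319  0.8901  0.3109  0.0053  1.7323  2.4978] [ 0.0028 -0.0911 -0.0003  0.0082 -0.2062  0.0034]
[[ 0.563  -0.8002  0.2069]
 [-0.8177 -0.5756 -0.0014]
 [ 0.1202 -0.1684 -0.9784]]
```

Call:
drive_tool(
  steps=[
    [[23, -33, -6], 0],
    [[23, -33, -6], 0],
    [[23, -33, -6], 0],
    [[23, -33, -6], 0],
    [[23, -33, -6], 0],
    [[23, -33, -6], 0],
    [[23, -33, -6], 0],
    [[23, -33, -6], 0],
  ],
)

```text
time: 15.67
tool_pos: [1.0923, -0.003, 0.4194]
tcp_rot: [-2.566, 1.332, -0.564]
wrist_force: [0.1, -0.2, -1.6]
width: 0.039
```

```bash
python3 - <<'E'
from h import *
s=bot.read_state();print(s["tool_pos"],s["wrist_force"],s["width"],s["q"],s["joint_vel"]);print(R.from_rotvec(s["tcp_rot"]).as_matrix())
E
```

```text
[ 1.0923 -0.003   0.4194] [ 0.0578 -0.1522 -1.6271] 0.039282219755400215 [-0.0291  0.8966  0.3109  0.0102  1.5023  2.5008] [ 0.0017 -0.033  -0.0001  0.0082 -0.3122  0.0023]
[[ 0.5223 -0.743   0.4186]
 [-0.8175 -0.5759 -0.0021]
 [ 0.2426 -0.3412 -0.9082]]
```

The pitch is 25° and holding. Continuing.

Call:
drive_tool(
  steps=[
    [[23, -34, -3], 0],
    [[23, -34, -3], 0],
    [[23, -34, -3], 0],
    [[23, -34, -3], 0],
    [[23, -34, -3], 0],
    [[23, -34, -3], 0],
    [[23, -34, -3], 0],
    [[23, -34, -3], 0],
  ],
)

```text
time: 16.33
tool_pos: [1.1555, 0.0031, 0.487]
tcp_rot: [-2.414, 1.253, -0.829]
wrist_force: [0.2, 0.0, -1.3]
width: 0.038
```

Call:
drive_tool(
  steps=[
    [[23, -34, 0], 0],
    [[23, -34, 0], 0],
    [[23, -34, 0], 0],
    [[23, -34, 0], 0],
    [[23, -34, 0], 0],
    [[23, -34, 0], 0],
    [[23, -34, 0], 0],
    [[23, -34, 0], 0],
  ],
)

```text
time: 17.0
tool_pos: [1.191, 0.008, 0.5873]
tcp_rot: [-2.249, 1.166, -1.061]
wrist_force: [0.0, -0.9, -1.4]
width: 0.037
```

```bash
python3 - <<'E'
from h import *
s=bot.read_state();print(s["tool_pos"],s["wrist_force"],s["width"],s["q"],s["joint_vel"]);print(R.from_rotvec(s["tcp_rot"]).as_matrix())
E
```

```text
[1.191  0.008  0.5873] [ 0.0322 -0.9496 -1.4041] 0.03737324978549139 [-0.0188  0.8274  0.3118  0.0158  1.1214  2.5086] [ 0.006  -0.1003 -0.0028  0.0032 -0.2265  0.003 ]
[[ 0.3665 -0.5202  0.7714]
 [-0.8173 -0.5763 -0.0003]
 [ 0.4447 -0.6303 -0.6363]]
```

The pitch is 50°. A little more for margin, then I'll check the return pose with a refined model (wrist-to-TCP about 0.39 m).

Call:
drive_tool(
  steps=[
    [[23, -34, 0], 0],
    [[23, -34, 0], 0],
    [[23, -34, 0], 0],
    [[23, -34, 0], 0],
    [[0, 0, 0], 0],
  ],
)

```text
time: 17.42
tool_pos: [1.1914, 0.0103, 0.6587]
tcp_rot: [-2.161, 1.12, -1.168]
wrist_force: [-0.2, 0.5, -0.5]
width: 0.038
```

```bash
cat > kin2.py <<'E'
from kin import *
LAT=.025
def fk(q,dd=.393):
    Rt=wr(q)*C
    r=L1*np.sin(q[1])+L2*np.sin(q[1]+q[2])+OFF; z=dd-.1277+L1*np.cos(q[1])+L2*np.cos(q[1]+q[2])
    return Rz(q[0]).apply([r,LAT,z])+Rt.apply([0,0,dd]),Rt
def ik(p,Rt,q0,n=6):
    from scipy.optimize import least_squares
    best=None
    for s in range(n):
        rng=np.random.default_rng(s); g=np.clip(np.array(q0)+(s>0)*rng.normal(0,.5,6),LO,HI)
        o=least_squares(lambda q:np.r_[(fk(q)[0]-p)*5,(fk(q)[1]*Rt.inv()).as_rotvec()],g,bounds=(LO,HI))
        if best is None or o.cost<best.cost-1e-7:best=o
        if best.cost<1e-8:break
    return best.x,best.cost
E
python3 - <<'E'
from kin2 import *
s=bot.read_state();q=s["q"];p,Rr=fk(q);print("model err",p-s["tool_pos"],(Rr*R.from_rotvec(s["tcp_rot"]).inv()).as_rotvec(),s["tool_pos"],q)
R0=R.from_rotvec(s["tcp_rot"]);print(R0.as_matrix())
for tw in (0,15,25,35):
    Rt=R0*Rz(np.radians(tw)); n=-Rt.apply([0,1,0])
    lab=np.array([.496,-.284,.175]); p=lab-Rt.apply([.073,-.003,-.024])
    x,c=ik(p,Rt,[-.7,-.3,2.4,1.2,.6,1.4]); print(tw,"n",n,"x",Rt.apply([1,0,0]),"tcp",p,"q",x,"cost",c.round(6))
E
```

```text
model err [0.0005 0.0002 0.0068] [-0. -0. -0.] [1.1914 0.0103 0.6587] [-0.0172  0.7861  0.3109  0.0174  1.0529  2.5094]
[[ 0.3158 -0.4468  0.8371]
 [-0.8172 -0.5763  0.0008]
 [ 0.482  -0.6843 -0.5471]]
0 n [0.4468 0.5763 0.6843] x [ 0.3158 -0.8172  0.482 ] tcp [ 0.4917 -0.2261  0.1246] q [-1.0446 -0.1817  2.57    1.4203  0.8312  0.3753] cost 0.001284
15 n [0.5133 0.3451 0.7858] x [ 0.1894 -0.9386  0.2885] tcp [ 0.5007 -0.2165  0.1385] q [-0.9978 -0.2294  2.57    1.4078  0.802   0.7066] cost 0.001078
25 n [0.5384 0.1769 0.8239] x [ 0.0974 -0.9842  0.1477] tcp [ 0.5074 -0.2127  0.1486] q [-0.9685 -0.2588  2.57    1.4068  0.7807  0.9191] cost 0.00065
35 n [0.5471 0.0033 0.8371] x [ 0.0025 -1.      0.0023] tcp [ 0.5143 -0.211   0.1592] q [-0.9426 -0.2845  2.57    1.4128  0.7596  1.1215] cost 0.000205
```

```bash
python3 - <<'E'
from kin2 import *
s=bot.read_state();R0=R.from_rotvec(s["tcp_rot"]);q0=s["q"];p0=s["tool_pos"]
def pathq(pts,tws,q):
    out=[]
    for p,t in zip(pts,tws):
        q,c=ik(p,R0*Rz(np.radians(t)),q,1);out.append(np.r_[q,c])
    return np.array(out)
for tw in (30,40,50):
  for hl in (.175,.185):
    Rt=R0*Rz(np.radians(tw));p=np.array([.496,-.284,hl])-Rt.apply([.0715,-.003,-.025])
    x,c=ik(p,Rt,[-.95,-.28,2.5,1.4,.76,1.1]);print(tw,hl,"n",-Rt.apply([0,1,0])[2].round(3),"tcp",p,x,c.round(6))
Rt=R0*Rz(np.radians(37));pf=np.array([.496,-.284,.18])-Rt.apply([.0715,-.003,-.025])
via=np.array([.75,-.45,.50]); via2=pf+[0.02,0,.25]
for V in ([via,via2],[np.array([.6,-.35,.6])],[np.array([.9,-.3,.6]),via2]):
  P=[p0]+list(V)+[pf]; pts=np.vstack([np.linspace(P[k],P[k+1],10)[1:] for k in range(len(P)-1)]); 
  tws=np.clip(np.linspace(-10,45,len(pts)),0,37)
  o=pathq(pts,tws,q0); print(o[::3].round(3)); print("max step",abs(np.diff(o[:,:6],axis=0)).max(0))
E
```

```text
30 0.175 n 0.834 tcp [ 0.5117 -0.213   0.1534] [-0.9551 -0.2679  2.57    1.4173  0.7683  1.0127] 0.000322
30 0.185 n 0.834 tcp [ 0.5117 -0.213   0.1634] [-0.9537 -0.2967  2.57    1.3985  0.7687  1.0467] 0.000141
40 0.175 n 0.834 tcp [ 0.5185 -0.2125  0.1639] [-0.9319 -0.2908  2.57    1.4268  0.7482  1.2088] 2.9e-05
40 0.185 n 0.834 tcp [ 0.5185 -0.2125  0.1739] [-0.9309 -0.3179  2.5687  1.4064  0.7493  1.2434] 0.0
50 0.175 n 0.809 tcp [ 0.5253 -0.2141  0.1742] [-0.9155 -0.3025  2.558   1.419   0.7367  1.414 ] 0.0
50 0.185 n 0.809 tcp [ 0.5253 -0.2141  0.1842] [-0.9155 -0.3247  2.5498  1.3862  0.7418  1.4583] 0.0
[[-0.081  0.566  0.71   0.089  0.877  2.426  0.   ]
 [-0.32   0.256  1.227  0.406  0.732  2.038  0.   ]
 [-0.631  0.113  1.487  0.753  0.807  1.619  0.   ]
 [-0.861  0.033  1.652  0.922  0.923  1.445  0.   ]
 [-0.866 -0.174  1.896  0.947  0.905  1.515  0.   ]
 [-0.874 -0.395  2.111  0.945  0.914  1.626  0.   ]
 [-0.888 -0.554  2.288  0.961  0.916  1.708  0.   ]
 [-0.906 -0.509  2.416  1.087  0.84   1.615  0.   ]
 [-0.924 -0.409  2.522  1.268  0.776  1.387  0.   ]]
max step [0
[... 229 characters left out ...]
1.095  1.678  0.   ]
 [-0.958 -0.376  2.147  1.     0.951  1.634  0.   ]
 [-0.947 -0.382  2.423  1.197  0.818  1.473  0.   ]]
max step [0.1696 0.1626 0.2391 0.1149 0.1199 0.1628]
[[-0.06   0.627  0.596  0.063  0.928  2.457  0.   ]
 [-0.206  0.38   0.989  0.241  0.805  2.244  0.   ]
 [-0.386  0.225  1.221  0.459  0.794  2.022  0.   ]
 [-0.542  0.074  1.451  0.642  0.808  1.89   0.   ]
 [-0.62  -0.163  1.787  0.762  0.782  1.828  0.   ]
 [-0.746 -0.397  2.073  0.87   0.839  1.769  0.   ]
 [-0.888 -0.554  2.288  0.961  0.916  1.708  0.   ]
 [-0.906 -0.509  2.416  1.087  0.84   1.615  0.   ]
 [-0.924 -0.409  2.522  1.268  0.776  1.387  0.   ]]
max step [0.0756 0.0983 0.1608 0.0763 0.0596 0.1108]
```

The return path is feasible: labels up-component about 0.83 and every joint in range. Leg 1 goes back and over towards the sheet, staying high.

Call:
drive_tool(
  steps=[
    [[2, 12, -11], 0],
    [[4, 24, -22], 0],
    [[4.5, 29, -26], 0],
    [[4.5, 29, -26], 0],
    [[4.5, 29, -26], 0],
    [[4.5, 29, -26], 0],
    [[4.5, 29, -26], 0],
    [[4.5, 29, -26], 0],
  ],
)

```text
time: 18.08
tool_pos: [0.9487, -0.1386, 0.6295]
tcp_rot: [-2.167, 1.123, -1.162]
wrist_force: [0.6, -0.3, -0.3]
width: 0.035
```

Call:
drive_tool(
  steps=[
    [[4.5, 29, -26], 0],
    [[4.5, 29, -26], 0],
    [[4.5, 29, -26], 0],
    [[4.5, 29, -26], 0],
    [[4.5, 29, -26], 0],
    [[4.5, 29, -26], 0],
    [[4.5, 29, -26], 0],
    [[4.5, 29, -26], 0],
  ],
)

```text
time: 18.75
tool_pos: [0.6823, -0.3015, 0.6043]
tcp_rot: [-2.167, 1.122, -1.163]
wrist_force: [-0.1, -1.2, -1.3]
width: 0.034
```

```bash
python3 - <<'E'
from h import *
s=bot.read_state();print(s["tool_pos"],s["wrist_force"],s["width"],s["q"],s["joint_vel"]);print(R.from_rotvec(s["tcp_rot"]).as_matrix())
E
```

```text
[ 0.6823 -0.3015  0.6043] [-0.0575 -1.1721 -1.3485] 0.034485424885717646 [-0.7512 -0.1849  1.6409  0.7431  0.9984  1.5878] [-0.9454 -0.3231  0.3437  0.5856  0.5987 -0.8532]
[[ 0.3192 -0.4514  0.8333]
 [-0.8165 -0.5773  0.    ]
 [ 0.4811 -0.6804 -0.5529]]
```

Call:
drive_tool(
  steps=[
    [[2, 14, -12], 5],
    [[0, 6, -5], 7],
    [[0, 0, 0], 7],
    [[0, 0, 0], 7],
    [[0, 0, 0], 7],
    [[0, 0, 0], 7],
    [[0, 0, 0], 0],
  ],
)

```text
time: 19.33
tool_pos: [0.6612, -0.3141, 0.6007]
tcp_rot: [-1.544, 1.684, -0.828]
wrist_force: [-0.4, -0.7, -0.8]
width: 0.032
```

```bash
python3 - <<'E'
from kin2 import *
s=bot.read_state();q=s["q"];print(s["tool_pos"],s["wrist_force"],s["width"],q);Rt=R.from_rotvec(s["tcp_rot"]);print(Rt.as_matrix())
g,im=grab("scene","s20");crop(im,150,50,400,220,3.2,"s20c")
grab("wrist","w20")
pf=np.array([.496,-.284,.18])-Rt.apply([.0715,-.003,-.025]);print("target",pf,"tool mm",Rt.inv().apply(pf-s["tool_pos"])*1000)
qq=q
for f in np.linspace(0,1,9)[1:]:
    qq,c=ik(s["tool_pos"]+f*(pf-s["tool_pos"]),Rt,qq,1);print(qq,c.round(6))
E
```

```text
[ 0.6612 -0.3141  0.6007] [-0.3535 -0.706  -0.79  ] 0.031774254996746236 [-0.8019 -0.2003  1.6596  0.7721  1.0308  2.2443]
[[-0.048  -0.5514  0.8329]
 [-0.9963  0.0863 -0.0002]
 [-0.0718 -0.8298 -0.5535]]
target [ 0.5186 -0.2125  0.1688] tool mm [-63.3434 445.7288 120.2594]
[-0.8188 -0.2638  1.8145  0.8223  0.979   2.1529] 0.0
[-0.8293 -0.3063  1.9417  0.8719  0.9307  2.0667] 0.0
[-0.8409 -0.3406  2.0622  0.929   0.8862  1.9719] 0.0
[-0.8539 -0.3655  2.1765  0.9951  0.8455  1.8661] 0.0
[-0.8685 -0.3791  2.2849  1.0725  0.809   1.7456] 0.0
[-0.8849 -0.3781  2.3872  1.1645  0.7775  1.6058] 0.0
[-0.9037 -0.3574  2.4825  1.2751  0.753   1.4403] 0.0
[-0.9253 -0.3095  2.5692  1.4089  0.7395  1.2412] 0.0
```

View pics/s20c.png

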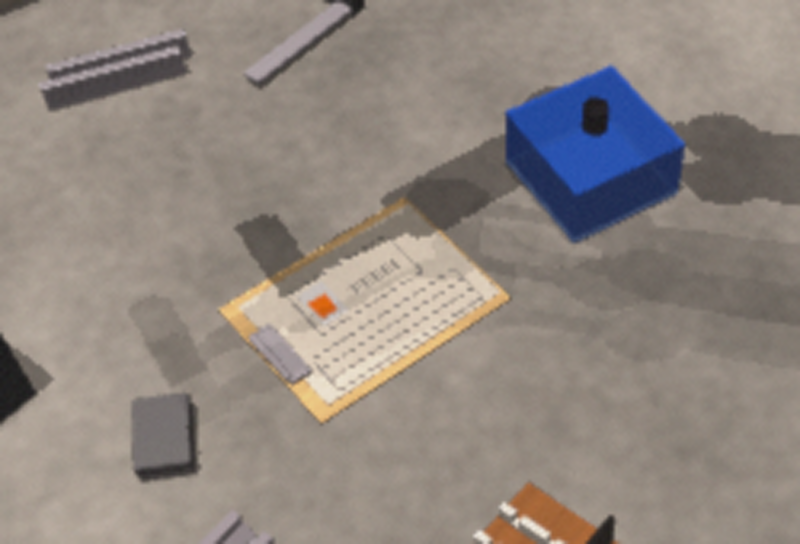

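View pics/w20.png

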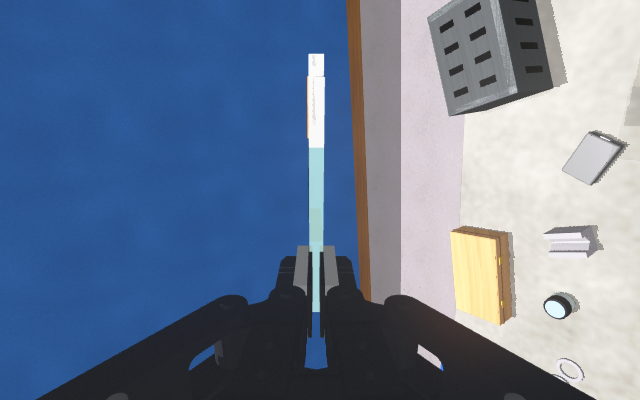

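The scale is held unchanged in the grip (frosted end at (316,60–145) in the wrist view) with the label face up. I'll go down to the sheet.

Call:
drive_tool(
  steps=[
    [[-3, 16, 4], 0],
    [[-4, 28, 8], 0],
    [[-4.5, 32, 8.5], 0],
    [[-4.5, 32, 8.5], 0],
    [[-4.5, 32, 8.5], 0],
    [[-4.5, 32, 8.5], 0],
    [[-4.5, 32, 8.5], 0],
    [[-4.5, 32, 8.5], 0],
  ],
)

```text
time: 20.1
tool_pos: [0.5848, -0.2598, 0.3708]
tcp_rot: [-1.55, 1.68, -0.831]
wrist_force: [0.9, -0.4, -1.2]
width: 0.036
```

```bash
python3 - <<'E'
from kin2 import *
s=bot.read_state();q=s["q"];print(s["tool_pos"],s["wrist_force"],s["width"],q);Rt=R.from_rotvec(s["tcp_rot"]);print(Rt.as_matrix())
pf=np.array([.496,-.284,.178])-Rt.apply([.0715,-.003,-.025]);print("target",pf,"tool mm",Rt.inv().apply(pf-s["tool_pos"])*1000)
E
```

```text
[ 0.5848 -0.2598  0.3708] [ 0.8914 -0.3686 -1.1647] 0.03649249396619926 [-0.8486 -0.3568  2.1866  1.0084  0.8312  1.8419]
[[-0.0443 -0.5516  0.833 ]
 [-0.9968  0.0799 -0.0001]
 [-0.0665 -0.8303 -0.5533]]
target [ 0.5183 -0.2125  0.1664] tool mm [-30.6265 210.124   57.7429]
```

Call:
drive_tool(
  steps=[
    [[-4.5, 32, 8.5], 0],
    [[-4.5, 32, 8.5], 0],
    [[-4.5, 32, 8.5], 0],
    [[-4.5, 30, 8], 0],
    [[-4, 26, 7], 0],
    [[-3, 20, 6], 0],
    [[-2, 14, 4], 0],
    [[-1, 8, 2], 0],
  ],
)

```text
time: 20.77
tool_pos: [0.522, -0.2148, 0.181]
tcp_rot: [-1.55, 1.682, -0.827]
wrist_force: [0.4, -0.1, -0.2]
width: 0.036
```

Call:
drive_tool(
  steps=[
    [[0, 0, 0], 0],
    [[0, 0, 0], 0],
    [[0, 0, 0], 0],
  ],
)

```text
time: 21.02
tool_pos: [0.524, -0.2168, 0.1852]
tcp_rot: [-1.548, 1.68, -0.831]
wrist_force: [0.3, -0.1, -1.1]
width: 0.041
```

```bash
python3 - <<'E'
from kin2 import *
s=bot.read_state();q=s["q"];print(s["tool_pos"],s["wrist_force"],s["width"],q,s["joint_vel"]);Rt=R.from_rotvec(s["tcp_rot"]);print(Rt.as_matrix())
pf=np.array([.496,-.284,.178])-Rt.apply([.0715,-.003,-.025]);print("target",pf,"tool mm",Rt.inv().apply(pf-s["tool_pos"])*1000)
lab=s["tool_pos"]+Rt.apply([.0715,-.003,-.025]);print("label est",lab)
g,im=grab("scene","s22");crop(im,180,80,380,230,4,"s22c");print("exp scene px",w2px(g,lab))
g,im=grab("top","t22");crop(im,350,110,510,250,5,"t22c");print("exp top px",w2px(g,lab))
E
```

```text
[ 0.524  -0.2168  0.1852] [ 0.3337 -0.0997 -1.1343] 0.0406331671975379 [-0.9071 -0.3155  2.5261  1.3656  0.7346  1.3111] [ 0.0002 -0.0034 -0.0117  0.0027  0.002   0.0024]
[[-0.0455 -0.5507  0.8335]
 [-0.9967  0.0817 -0.0004]
 [-0.0679 -0.8307 -0.5526]]
target [ 0.5184 -0.2125  0.1665] tool mm [-2.7525 18.9506  5.6824]
label est [ 0.5016 -0.2883  0.1967]
exp scene px [[254.1393  99.1619]]
exp top px [[449.1968 181.3786]]
```

View pics/s22c.png

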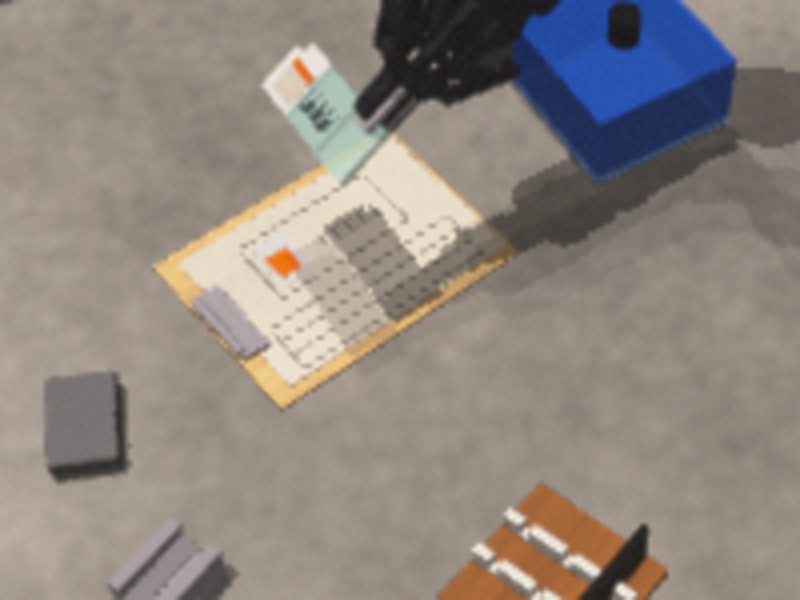

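View pics/t22c.png

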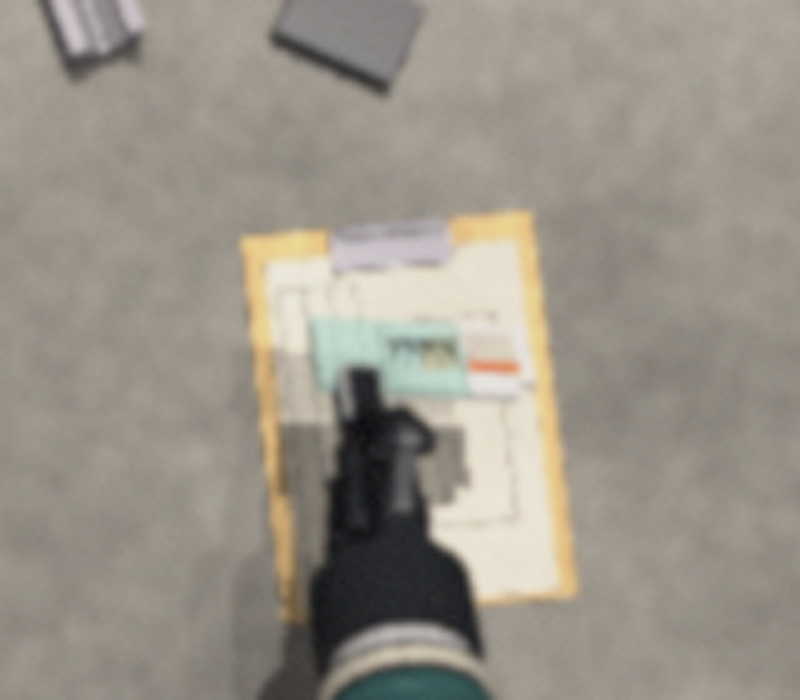

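Both views agree with the kinematic label estimate: top (449,181) and scene (253,100), against predictions of (449,181) and (254,99). The label is at (0.502, −0.288) and 0.197 m high. I'll come down about 19 mm.

Call:
drive_tool(
  steps=[
    [[-0.7, 5, 1.5], 0],
    [[-0.8, 5, 1.5], 0],
    [[-0.7, 5, 1.5], 0],
    [[-0.5, 4, 1.2], 0],
    [[0, 0, 0], 0],
    [[0, 0, 0], 0],
    [[0, 0, 0], 0],
    [[0, 0, 0], 0],
  ],
)

```text
time: 21.78
tool_pos: [0.5179, -0.2119, 0.1655]
tcp_rot: [-1.547, 1.682, -0.829]
wrist_force: [-0.5, 0.0, -0.4]
width: 0.035
```

```bash
python3 - <<'E'
from h import *
s=bot.read_state();Rt=R.from_rotvec(s["tcp_rot"]);print(s["tool_pos"],s["wrist_force"],s["width"],s["q"],s["joint_vel"])
print("label",s["tool_pos"]+Rt.apply([.0715,-.003,-.025]),"normal",-Rt.apply([0,1,0]))
for n in("scene","top"):
    g,im=grab(n,n+"_f"); print(w2px(g,s["tool_pos"]+Rt.apply([.0715,-.003,-.025])))
E
```

```text
[ 0.5179 -0.2119  0.1655] [-0.4864  0.0319 -0.3576] 0.03535848169450065 [-0.9135 -0.2936  2.5556  1.4173  0.7309  1.2374] [ 0.0022 -0.0033 -0.0018 -0.0022 -0.0003  0.0011]
label [ 0.4955 -0.2834  0.1768] normal [ 0.5514 -0.0838  0.83  ]
[[257.9891 104.7075]]
[[445.3954 184.837 ]]
```

View pics/scene_f.png

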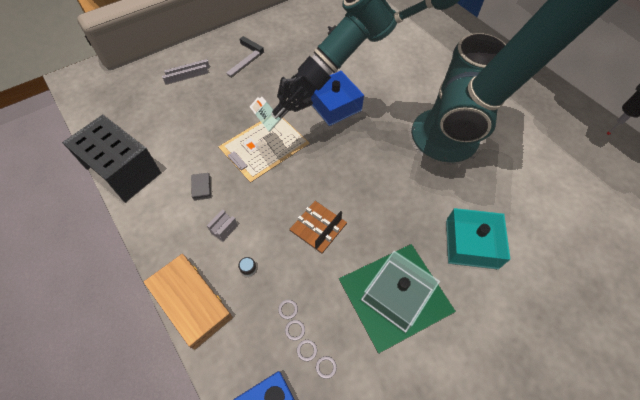

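View pics/top_f.png

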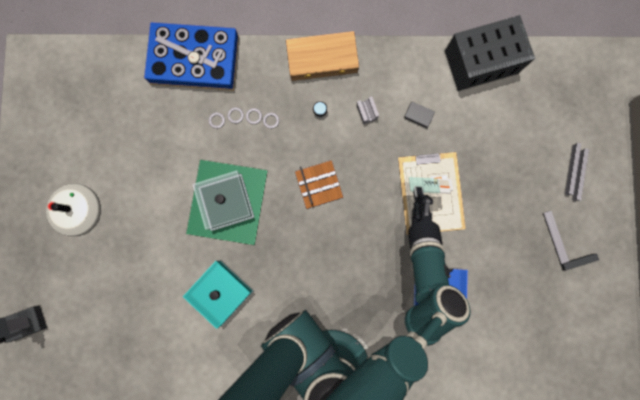

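The label is at (0.4955, −0.2834, 0.177), within 1 mm of the sheet's middle, tipped 34° from horizontal. The cover is on the mat, the black plate is in the rack, nothing else has moved and the arm is at rest. Handing in.

```bash
python3 - <<'E'
from h import *
print(bot.finish_job()); s=bot.read_state(); print(s["time"],s["tool_pos"],s["width"])
E
```

```text
the job is handed in; nothing more can be done
None
the job is handed in; nothing more can be done
```

I did the job in the order asked and handed it in at about 22 s, still holding the scale over the check sheet.

**What I did**
- **Cover:** I lifted it by its knob and set it upright on the green mat.
- **Scale:** the notch showed the frosted end was the far one. I pinched the near, plain end and drew the scale straight up out of the rack.
- **Tilt:** the move interface has no tilt command. I pushed the arm against its reach limit until the tool pitched 57° outward, then carried the scale to the sheet in that attitude.

**Last checks before handing in**
- **Label position:** it was at (0.4955, −0.2834), within 1 mm of my measured sheet centre, and 0.177 m above the granite. That position comes from the arm's pose; in the step before, both fixed cameras matched it to about a pixel.
- **Tilt:** the label side faced up, with the plate 34° from horizontal.
- **Covering:** the label and rulings were uncovered, and the grip was steady with the arm at rest.
- **Rest of the scene:** in the final pictures the black plate was in the rack, the cover stood upright on the mat, and the other objects were where they started.

**What disagreed**
- **First knob grasp:** the jaws shut above the knob without touching it, because the real fingertips sit about 20–25 mm behind the stated tool point. I reopened, went lower and the second try held.
- **Gripper width over the scale:** it read 0.035 to 0.05, where 6 mm should give 0.07. The pictures still showed the scale firmly held and not slipping.

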